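# Pack the transport case

## Robot

A 6-joint arm with a two-finger parallel gripper is mounted at the origin on a cart in front of the work surface, level with it; the furniture and walls round the work are solid. World frame = base frame: x ahead of the robot, y to its left, z up, the work surface at z = 0. Lengths are in m, angles in rad, forces in N, time in s.
With the tool pointing down it reaches from about 0.225 to 0.875 m from the base axis. Payload 3.4 kg.
Tool frame: the origin (TCP) lies on the mounting face of the last link; the fingertips stand 173 mm ahead of it and the grasp point (between the pads) lies 155 mm ahead of it; z points along the fingers, y is the line along which they close (so a half turn about z gives the same grasp; the last joint's range is limited). The gripper opens to 85 mm and grips with 20 to 120 N. Pads are 22 mm wide; open, the fingers measure 114 mm over their backs; the gripper's body (76 mm by 85 mm) begins 54 mm behind the grasp point. The pads swing forward as they close: fully open they stand 13 mm farther back than shut.
Start: joints at [1.077, 0.276, 1.505, -0, 1.361, -0.121], TCP at [0.209, 0.536, 0.405] pointing down, gripper open.
Joint ranges: [-2.89, 2.89], [-0.75, 2.08], [0.22, 2.7], [-1.18, 4.32], [0.11, 2.71], [-2.7, 2.7]. Speed limits (rad/s): [2.57, 2.57, 3.14, 3.14, 3.14, 3.14].

## Interface

Orientations are given as a unit quaternion [w, x, y, z].
In Python, from rig import manip gives the robot as it stands.
- The arm moves only by the tool carry_out, never from a script. Its arguments are lists of equal length, an entry for each row: "linear": the shift along the world's x, y, z each as a share of 500 mm, from -1 to 1, a list of three; "angular": the turn, a rotation vector about the world's x, y, z each as a share of 0.08 rad, from -1 to 1, a list of three; "hand": the opening, from 0 (shut) to 1 (fully open). In form: {"linear": [[x, y, z], ...], "angular": [[rx, ry, rz], ...], "hand": [hand, ...]}. A call has 1 to 8 rows; each row shifts and turns the commanded pose from where the row before left it; what a row does not reach is not made up. A row lasts 1/12 s, in which the tool goes at most 41.7 mm and 7.16 degrees, less where a joint would pass 70% of its speed; a pose out of reach is approached as far as the arm can. A call with a number of a shift or a turn outside -1 to 1 is refused whole. A call with a gripper value outside its range is refused whole. The fingers move at their own pace and stop on an object; "force" is the grip in N (left out, the last holds). Time passes only in rows, so rows that do not move let the fingers close. It gives the time, the measured TCP pose, the force, the opening and the grip force at its end, in the units of the state.
- manip.get_state(): the state, without advancing time (a new reading comes with each control period).
- manip.get_image(name): name is "scene" or "top" or "wrist"; returns the picture (400x640x3 uint8, red, green, blue); there is no depth.
- manip.camera_params(name): a dict with "fx", "fy", "cx", "cy" (pixels), "view" (4x4, takes a point from world to camera coordinates); the wrist camera has in their place "hand_eye" (4x4, takes a point from camera to tool coordinates, whose origin is the TCP and whose axes are the flange's). Camera axes: x right, y down, z forward; pixel columns grow to the right and rows downward; lengths in m; the calibration is good to about 2 mm. The wrist camera is an equidistant fisheye: a pixel r from the principal point sees the ray r / f radians off the axis. A picture is of the moment at which its call begins: read the wrist's pose just before it. camera_params takes no time and is no camera call.
- manip.sign_off(): hands the job in; it is judged then, once.
The state is a dict: "clock": time; "qpos": joint angles; "qd": joint speeds; "effort": joint torques, N m; "position": TCP position; "ee_rot": TCP orientation; "contact_force": force on the tool from outside, world axes, zero at the start; "moment": the same for the moment, N m; "width": finger opening in m; "gripper_force": force on a finger pad.
Only numpy, scipy, OpenCV 4.12 (cv2) and the standard library are available. Lean on these libraries where they do the work, as an engineer would, in place of code of your own. Each camera call takes 0.05 s, during which the arm holds its last target. There are 200 camera calls.

## Task

Pack the open orange transport case for dispatch: take the pink-and-white medicine carton, the white tube and the temperature logger from the slanted shelf of the rack and lay each one flat in the recess of the case's tray that is made for it. Then close the lid fully. Leave the blue-and-white carton where it is on the rack.

Things in the scene. Friction and masses are not known exactly. Their poses are not given: they have to be found in the camera images.
- pink_carton: White card box with dark pink panels, 46 (x) x 75 (y) x 33 (z) mm, 67 g; grasp across its 46 mm side. Its origin is the centre of its underside, z out of its upper face. It starts on the slanted shelf with its y axis up the slope.
- tube: White plastic squeeze tube with a screw cap and a crimped flat end (rigid), 38 (x) x 126 (y) x 25 (z) mm, 32 g; grasp across its 38 mm width, near the middle. Its origin is the centre of its underside, z out of its upper face. It starts on the slanted shelf with its y axis up the slope.
- logger: Temperature logger: flat white case with a grey display, 56 (x) x 95 (y, with its short probe plug) x 20 (z) mm, 75 g; grasp across its 56 mm width. Its origin is the centre of its underside, z out of its upper face. It starts on the slanted shelf with its y axis up the slope.
- blue_carton: White card box with blue panels, the same size as the pink one; not part of this order, it stays on the rack. Its origin is the centre of its underside, z out of its upper face. It starts on the slanted shelf with its y axis up the slope.
- rack: Fixed light grey sheet-steel bench rack on two dark uprights (at x = 112, y = +-190 mm), 420 mm wide along y; origin on the table under the middle of the slanted shelf, x to the rear. The four goods lie on the slanted shelf side by side, 105 mm apart.
- rack_shelf (a point): Middle of the slanted shelf's surface, 75 mm above the table; axes as the rack's. The shelf is 180 mm deep and slopes 25 degrees, rising away from the robot, with a 12 mm lip along its low front edge.
- rack_top (a point): Middle of the front lower edge of the level upper shelf, 375 mm above the table and 10 mm in front of rack_shelf; from here the shelf runs 140 mm back over the goods. A vertical tool does not fit under it; one whose upper end leans 25 to 45 degrees to the front of the rack does.
- case: Fixed orange transport case with black corners, 178 (x) x 272 (y) mm outside, walls 5 mm thick, 40 mm high; origin on the table under its centre, x towards the hinge, black carrying handle at -x. In it a grey tray, upper face 20 mm above the table, with three recesses 8 mm deep, side by side along y, 14 mm apart; the case's walls are 23 mm from the outer two.
- recess_pink_carton (a point): Centre of the floor of the carton's recess, 91 (along case x) x 62 (along case y) mm; axes as the case's. The carton may point either way along it.
- recess_tube (a point): Centre of the floor of the tube's recess, 142 (along case x) x 54 (along case y) mm, the long narrow one in the middle; axes as the case's. Either way round.
- recess_logger (a point): Centre of the floor of the logger's recess, 111 (along case x) x 72 (along case y) mm, the wide one; axes as the case's. Either way round.
- case_lid (a joint): Angle of the case's lid, rad: 0 closed, 1.95 fully open (it leans back beyond upright from 1.57). The hinge is stiff: the lid stays where it is left and must be brought down and pressed home (about 4 N at its free edge).
- case_hinge (a point): Middle of the hinge line, at the top of the case's rear (+x) wall, 40 mm above the table; the line runs along the case's y.
- lid_edge (a point): Middle of the lid's free edge on its outer (upper when closed) face, 178 mm from the hinge line and 16 mm outside the plane of the rim; the lid is 272 mm wide and 16 mm thick over its rim, with a black finger tab that sticks out 11 mm at the middle of this edge.

How it is judged:
On the way:
1. the carton, the tube and the logger lie in their recesses (x of pink_carton in the frame of recess_pink_carton between -0.02 and 0.02 m and y of pink_carton in the frame of recess_pink_carton between -0.014 and 0.014 m and z of pink_carton in the frame of recess_pink_carton between -0.004 and 0.004 m and angle between each of pink_carton, tube, logger's own z axis and vertical below 0.06 rad and x of tube in the frame of recess_tube between -0.02 and 0.02 m and y of tube in the frame of recess_tube between -0.014 and 0.014 m and z of tube in the frame of recess_tube between -0.004 and 0.004 m and x of logger in the frame of recess_logger between -0.02 and 0.02 m and y of logger in the frame of recess_logger between -0.014 and 0.014 m and z of logger in the frame of recess_logger between -0.004 and 0.004 m), for 0.2 s.
At the end, for the whole second after the job is handed in: The pink carton, the tube and the logger each lie flat (within 3 degrees) on the floor of their own recess (origin within 20 mm along and 14 mm across of the recess centre, within 4 mm of its floor), at rest; the lid is closed to within 0.05 rad; the blue carton is within 30 mm of where it started (all of step 1 and value of joint case_lid below 0.05 rad and linear speed of each of pink_carton, tube, logger below 0.02 m/s and distance of blue_carton from where it was at the start of the episode below 0.03 m); the robot touches nothing.
It fails at once if the blue carton is moved more than 30 mm (distance of blue_carton from where it was at the start of the episode above 0.03 m).
It also fails if it takes over 72 s, if anything falls off the work surface, if the arm or the gripper's body presses on something with over 40 N, if the wrist force passes 120 N, or if a joint passes its speed limit or range.

## Working session

There is one attempt and no reset: what is moved stays moved. The work goes in short steps, Python scripts to look and compute and a tool call to move; the robot and the scene stay as the last step left them, time stands still between calls to the robot, and variables do not carry over. Pictures are saved under pics/ and viewed, at most 10 in all, crops included, and the job is handed in when it is done.

Besides the shell and the picture viewer there is one more tool, called after "Emit:" in YAML: its name, and indented under it one key for each argument. carry_out: Moves the arm, as the interface text tells. Its arguments: {"type":"object","properties":{"linear":{"type":"array"},"angular":{"type":"array"},"hand":{"type":"array"},"force":{"type":"number"}},"required":["linear","angular","hand"]}

```bash
mkdir -p pics
python3 - <<'E'
from rig import manip
import cv2,numpy as np
s=manip.get_state();print(s)
for n in("scene","top"):
    im=manip.get_image(n);cv2.imwrite(f"pics/{n}0.png",im[:,:,::-1])
    print(n,manip.camera_params(n))
print(manip.camera_params("wrist"))
E
```

```text
{'clock': 0.0, 'qpos': array([ 1.07700810e+00,  2.76594856e-01,  1.50614474e+00,  3.03089255e-05,
        1.36070564e+00, -1.20997848e-01]), 'qd': array([-0.00111755, -0.00070851, -0.00046125,  0.0013551 , -0.00021345,
       -0.00030434]), 'effort': array([-2.88664320e-03, -4.16776192e+01, -2.45808059e+01, -3.94244071e-04,
        1.12857428e-02, -2.05901536e-06]), 'position': array([0.20931885, 0.53531393, 0.40383488]), 'ee_rot': array([-2.94395916e-04,  1.85320776e-01,  9.82677644e-01, -8.78387366e-04]), 'contact_force': array([-0.11939988,  1.23611945,  0.4854119 ]), 'moment': array([-0.00692869,  0.02720035,  0.01168299]), 'gripper_force': 0.0, 'width': 0.08542928337731433}
scene {'fx': 364.0723777913199, 'fy': 364.0723777913199, 'cx': 317.6944464835522, 'cy': 204.6135013461776, 'view': array([[ 0.88255363, -0.47017399,  0.00595892, -0.4026516 ],
       [-0.33162852, -0.6313771 , -0.70098893,  0.34790696],
       [ 0.33334908,  0.61668418, -0.71314726,  0.97008584],
       [ 0.        ,  0.        ,  0.        ,  1.        ]])}
top {'fx': 414.79081410365245, 'fy': 414.79081410365245, 'cx': 316.9801769967255, 'cy': 197.1539737738807, 'view': array([[-0.0240047 , -0.99969001, -0.00660673,  0.03530681],
       [-0.98443569,  0.02478826, -0.17398828,  0.54475206],
       [ 0.17409811,  0.00232737, -0.98472556,  1.55758357],
       [ 0.        ,  0.        ,  0.        ,  1.        ]])}
{'fx': 309.70691628693146, 'fy': 309.70691628693146, 'cx': 318.53776163402756, 'cy': 198.11928579303554, 'hand_eye': array([[ 8.59774250e-04, -9.47227132e-01, -3.20562039e-01,
         8.14590697e-02],
       [ 9.99999597e-01,  8.96984965e-04,  3.15864235e-05,
         4.77664815e-04],
       [ 2.57619811e-04, -3.20561937e-01,  9.47227522e-01,
         3.02676642e-02],
       [ 0.00000000e+00,  0.00000000e+00,  0.00000000e+00,
         1.00000000e+00]])}
```

View pics/scene0.png

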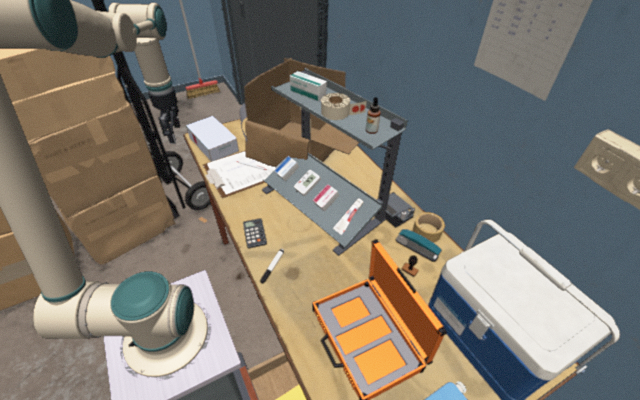

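View pics/top0.png

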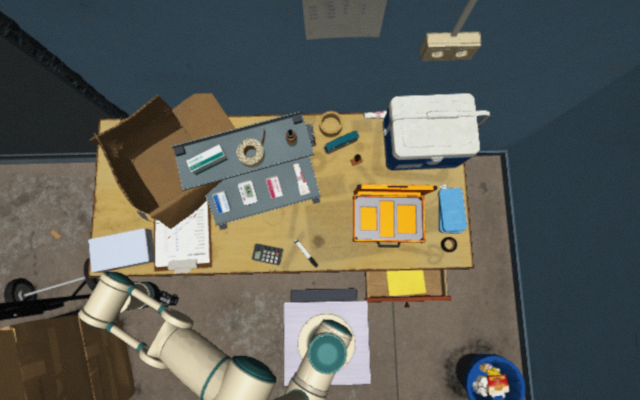

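The scene view shows the case at about (375,335) with its lid open, and the goods on the slanted shelf around (285-350, 165-215). In both views the order is blue, logger, pink, tube. In the top view the case is at (390,220) and the goods are at (220,203), (247,192), (274,187) and (301,179). Next I'll zoom and segment.

Run:
```python
import cv2,numpy as np
a=cv2.imread("pics/scene0.png")[145:255,255:395];b=cv2.imread("pics/top0.png")[155:235,195:325]
a=cv2.resize(a,None,fx=5,fy=5,interpolation=cv2.INTER_CUBIC)[:, :]
cv2.imwrite("pics/sc.png",a)
b=cv2.resize(b,None,fx=6,fy=6,interpolation=cv2.INTER_CUBIC);cv2.imwrite("pics/tc.png",b)
for n in("scene0","top0"):
    im=cv2.imread(f"pics/{n}.png");h=cv2.cvtColor(im,cv2.COLOR_BGR2HSV)
    m=cv2.inRange(h,(8,150,150),(20,255,255))
    c,_=cv2.findContours(m,cv2.RETR_EXTERNAL,1)
    for k in c:
        if cv2.contourArea(k)>60: print(n,cv2.contourArea(k),cv2.minAreaRect(k),cv2.boundingRect(k))
```

```text
scene0 7749.0 ((370.301025390625, 334.9394836425781), (112.05882263183594, 80.47058868408203), 61.927513122558594) (313, 279, 114, 121)
scene0 568.0 ((407.76971435546875, 285.1891174316406), (106.39692687988281, 7.737958908081055), 53.47114562988281) (374, 242, 69, 88)
top0 431.5 ((389.0, 216.5), (51.0, 72.0), 90.0) (353, 191, 73, 52)
top0 203.5 ((407.0, 186.5), (5.0, 52.0), 90.0) (381, 184, 53, 6)
```

View pics/sc.png

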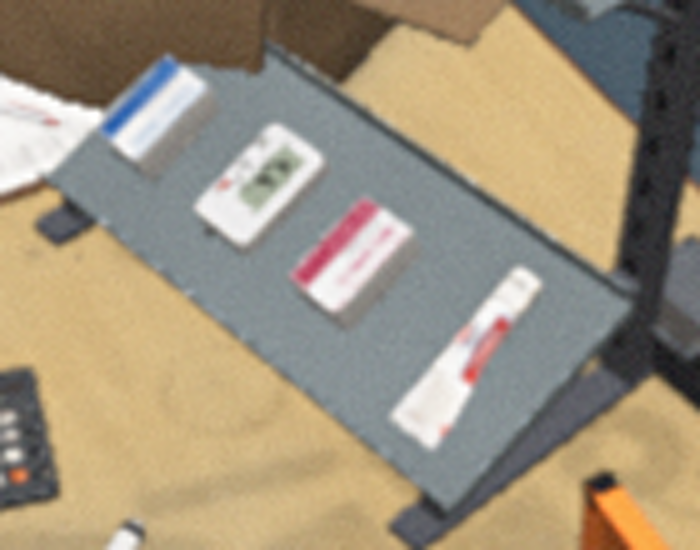

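View pics/tc.png

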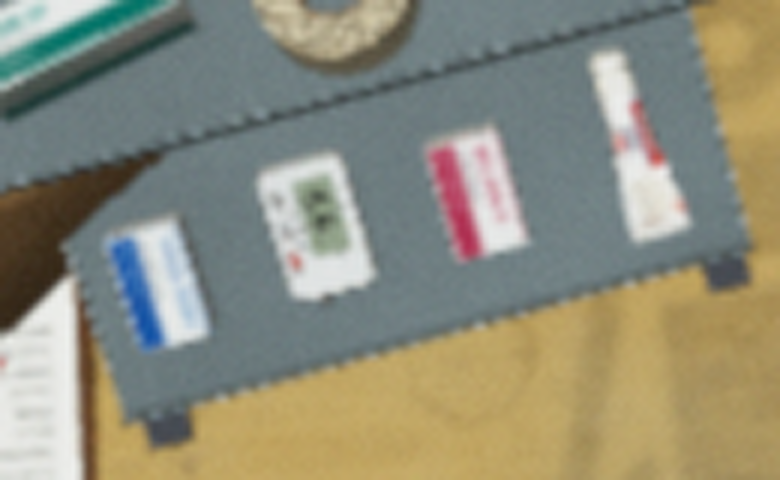

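The crops show the goods' corners clearly; the pink carton's upper face in the scene crop runs (367,200)-(292,275)-(343,315)-(413,237). Next I'll triangulate the corners and measure the recesses.

```bash
cat > h.py <<'E'
from rig import manip
import cv2,numpy as np
from scipy.spatial.transform import Rotation as R
def P(n):
    c=manip.camera_params(n);K=np.array([[c['fx'],0,c['cx']],[0,c['fy'],c['cy']],[0,0,1]]);return K,c['view']
def ray(n,uv):
    K,V=P(n);uv=np.atleast_2d(uv).astype(float)
    d=np.c_[uv,np.ones(len(uv))]@np.linalg.inv(K).T@V[:3,:3];o=-V[:3,:3].T@V[:3,3]
    return o,d
def plane(n,uv,z):
    o,d=ray(n,uv);return o+d*((z-o[2])/d[:,2])[:,None]
def tri(a,ua,b,ub):
    Ka,Va=P(a);Kb,Vb=P(b)
    X=cv2.triangulatePoints(Ka@Va[:3],Kb@Vb[:3],np.array(ua,float).T,np.array(ub,float).T);return (X[:3]/X[3]).T
def rot(s): q=s['ee_rot'];return R.from_quat(q[[1,2,3,0]])
E
python3 - <<'E'
from h import *
np.set_printoptions(precision=4,suppress=True)
T=lambda l:np.array(l)/6+[195,155]-.4
S=lambda l:np.array(l)/5+[255,145]-.4
t=dict(blue=[(108,238),(180,215),(210,335),(148,350)],logger=[(258,178),(345,152),(376,280),(297,300)],pink=[(425,148),(495,125),(528,242),(462,262)],tube=[(590,58),(625,50),(690,228),(635,242)])
s=dict(blue=[(170,57),(210,95),(150,165),(103,128)],logger=[(272,125),(325,160),(245,248),(197,210)],pink=[(367,200),(413,237),(343,315),(292,275)],tube=[(517,265),(542,285),(432,450),(390,415)])
# order: corner0=up-left in both,1=up-right,2=low-right,3=low-left
for k in t:
    X=tri("top",T(t[k]),"scene",S(s[k]))
    u=(X[0]+X[1]-X[2]-X[3])/2
    print(k,X.mean(0),"len",np.linalg.norm(u),"wid",np.linalg.norm(X[1]-X[0]),np.linalg.norm(X[2]-X[3]),"yaw",np.degrees(np.arctan2(u[1],u[0])),"slope",np.degrees(np.arcsin(u[2]/np.linalg.norm(u))))
    if k=="tube":print(X)
print("shelf front R",plane("scene",S([(445,510)]),.03),plane("top",T([(748,250)]),.045),"FL",plane("scene",S([(50,178)]),.03),plane("top",T([(125,420)]),.045))
for n in("top","scene"):
    im=cv2.imread(f"pics/{n}0.png");h=cv2.cvtColor(im,cv2.COLOR_BGR2HSV)
    m=cv2.inRange(h,(5,100,120),(25,255,255))
    if n=="top": m[:195]=0;m[240:]=0;m[:,:340]=0;m[:,430:]=0
    nn,lab,st,ce=cv2.connectedComponentsWithStats(m,connectivity=4)
    for i in range(1,nn):
        if 150<st[i,4]<1800 and (n=="top" or st[i,0]>310): print(n,st[i],ce[i],plane(n,ce[i],.012),cv2.minAreaRect(np.argwhere(lab==i)[:,::-1].astype(np.float32)))
E
```

```text
blue [0.5279 0.3791 0.0988] len 0.0734531574266211 wid 0.04501762821317373 0.041644787536499826 yaw 14.787967728951134 slope 23.316862361881658
logger [0.5622 0.2829 0.0895] len 0.08301700246947229 wid 0.056751863818806904 0.05176245616147828 yaw 12.877186107082542 slope 27.572676863586583
pink [0.5799 0.1815 0.0995] len 0.07445139744474889 wid 0.04499444791688381 0.04434337913283931 yaw 16.16177214359979 slope 18.547488098654174
tube [0.6117 0.0828 0.0834] len 0.1269220949582148 wid 0.02252423448200936 0.037129002330517635 yaw 16.405955940213417 slope 32.264953222395306
[[0.6607 0.109  0.1179]
 [0.6656 0.087  0.1168]
 [0.5649 0.0497 0.0483]
 [0.5555 0.0856 0.0508]]
shelf front R [[0.5569 0.0162 0.03  ]] [[0.5492 0.013  0.045 ]] FL [[0.4562 0.4227 0.03  ]] [[0.4488 0.4142 0.045 ]]
top [ 340  195   90   45 1179] [375.2714 214.4767] [[ 0.477  -0.2051  0.012 ]] ((384.5, 217.0), (44.0, 89.0), 90.0)
top [380 201  14  36 503] [386.5129 218.4652] [[ 0.4602 -0.2484  0.012 ]] ((386.5, 218.5), (35.0, 13.0), 90.0)
top [397 205  19  29 527] [406.2163 218.5693] [[ 0.4578 -0.3254  0.012 ]] ((406.0
[... 483 characters left out ...]
cene [332 297  38  30 670] [350.0552 311.606 ] [[ 0.4643 -0.1754  0.012 ]] ((350.1806640625, 311.31573486328125), (21.385921478271484, 32.68300247192383), 64.98310089111328)
scene [ 336  316   56   39 1048] [362.8149 334.521 ] [[ 0.4595 -0.2474  0.012 ]] ((363.2000427246094, 333.8999938964844), (20.57182502746582, 52.32398986816406), 63.43495178222656)
scene [ 354  340   52   45 1291] [379.127  361.3416] [[ 0.4575 -0.3253  0.012 ]] ((379.439208984375, 360.88519287109375), (30.672639846801758, 43.305606842041016), 62.10273361206055)
scene [527 363  51  37 263] [551.1901 383.9848] [[ 0.7936 -0.5643  0.012 ]] ((552.9000854492188, 382.7000427246094), (6.199999809265137, 61.0), 53.13010025024414)
```

The recess centres agree in both views to about 3 mm: pink (0.464,-0.1765), tube (0.460,-0.248), logger (0.4577,-0.325). Their spacings of 72 and 78 mm match the expected 72 and 77. The case yaw is about -2.5° and the rack yaw about 15°. I'll move to a hover over the pink carton and refine with the wrist camera.

```bash
cat >> h.py <<'E'
def frame(yaw,tilt):  # tool orientation: y at yaw+90deg, z tilted forward by tilt
    y,t=np.radians(yaw),np.radians(tilt);u=np.array([np.cos(y),np.sin(y),0]);
    z=u*np.sin(t)-np.array([0,0,np.cos(t)]);Y=np.array([-np.sin(y),np.cos(y),0])
    return R.from_matrix(np.c_[np.cross(Y,z),Y,z])
def plan(pos,Rt,s=None):
    s=s or manip.get_state();d=np.array(pos)-s['position'];w=(Rt*rot(s).inv()).as_rotvec()
    n=int(np.ceil(max(np.linalg.norm(d)/.036,np.linalg.norm(w)/.11,np.abs(w).max()/.078,1)))
    print("n",n,"lin/row",np.round(d/.5/n,4),"ang/row",np.round(w/.08/n,3),"| total lin",np.round(d/.5,4),"ang",np.round(w/.08,3))
E
python3 - <<'E'
from h import *
plan([.491,.158,.296],frame(15,25))
E
```

```text
n 14 lin/row [ 0.0402 -0.0539 -0.0154] ang/row [-0.021 -0.396  0.558] | total lin [ 0.5633 -0.7547 -0.2158] ang [-0.287 -5.541  7.809]
```

Emit:
carry_out:
  linear:
    - [0.04,-0.054,-0.015]
    - [0.04,-0.054,-0.015]
    - [0.04,-0.054,-0.015]
    - [0.04,-0.054,-0.015]
    - [0.04,-0.054,-0.015]
    - [0.04,-0.054,-0.015]
    - [0.04,-0.054,-0.015]
  angular:
    - [-0.02,-0.396,0.558]
    - [-0.02,-0.396,0.558]
    - [-0.02,-0.396,0.558]
    - [-0.02,-0.396,0.558]
    - [-0.02,-0.396,0.558]
    - [-0.02,-0.396,0.558]
    - [-0.02,-0.396,0.558]
  hand: [1,1,1,1,1,1,1]
  force: 40

```text
clock: 0.68
position: [0.3498, 0.3451, 0.3516]
ee_rot: [0.11, 0.028, 0.993, 0.015]
contact_force: [0.4, 0.1, 0.7]
width: 0.0852
gripper_force: 0.0
```

Emit:
carry_out:
  linear:
    - [0.04,-0.054,-0.015]
    - [0.04,-0.054,-0.015]
    - [0.04,-0.054,-0.015]
    - [0.04,-0.054,-0.015]
    - [0.04,-0.054,-0.015]
    - [0.04,-0.054,-0.015]
    - [0.04,-0.054,-0.015]
  angular:
    - [-0.02,-0.396,0.558]
    - [-0.02,-0.396,0.558]
    - [-0.02,-0.396,0.558]
    - [-0.02,-0.396,0.558]
    - [-0.02,-0.396,0.558]
    - [-0.02,-0.396,0.558]
    - [-0.02,-0.396,0.558]
  hand: [1,1,1,1,1,1,1]

```text
clock: 1.27
position: [0.4898, 0.156, 0.2992]
ee_rot: [0.215, -0.129, 0.968, 0.029]
contact_force: [0.2, 1.3, -0.2]
width: 0.0852
gripper_force: 0.0
```

Emit:
carry_out:
  linear:
    - [0,0,0]
    - [0,0,0]
  angular:
    - [0,0,0]
    - [0,0,0]
  hand: [1,1]

```text
clock: 1.43
position: [0.4899, 0.1558, 0.2988]
ee_rot: [0.213, -0.125, 0.968, 0.029]
contact_force: [0.7, 0.7, 0.3]
width: 0.0854
gripper_force: 0.0
```

Run:
```python
from h import *
s=manip.get_state();im=manip.get_image("wrist");cv2.imwrite("pics/w1.png",im[:,:,::-1])
np.savez("w1.npz",p=s['position'],q=s['ee_rot']);plan([.491,.158,.296],frame(15,25),s);print(s['clock'],s['position'])
```

```text
n 1 lin/row [ 0.0023  0.0044 -0.0056] ang/row [-0.028 -0.035  0.045] | total lin [ 0.0023  0.0044 -0.0056] ang [-0.028 -0.035  0.045]
1.4333 [0.48985349 0.15582259 0.29879807]
```

View pics/w1.png

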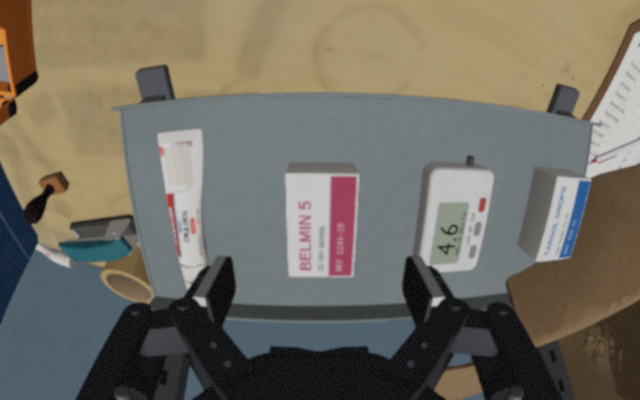

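The wrist view shows the pink carton's upper face with corners at about (286,173), (359,173), (355,276) and (289,276). The tube runs from (180,130) to (195,285), the logger body spans (425-493, 168-270), and blue is at (560,215). Next I'll fit the pose.

```bash
cat >> h.py <<'E'
def wray(uv,p,q):
    c=manip.camera_params("wrist");uv=np.atleast_2d(uv).astype(float)-[c['cx'],c['cy']];r=np.linalg.norm(uv,axis=1,keepdims=True);th=r/c['fx']
    d=np.c_[uv/r*np.sin(th),np.cos(th)];H=c['hand_eye'];Rw=R.from_quat(np.r_[q[1:],q[0]]).as_matrix()
    return p+Rw@H[:3,3],d@(Rw@H[:3,:3]).T,d
E
python3 - <<'E'
from h import *
np.set_printoptions(precision=4,suppress=True)
f=np.load("w1.npz");p,q=f['p'],f['q'];im=cv2.imread("pics/w1.png");g=cv2.cvtColor(im,6)
c=cv2.cornerSubPix(g,np.array([(286,173),(359,173),(355,276),(289,276)],np.float32),(4,4),(-1,-1),(3,50,.01))
print(c)
o,D,d=wray(c,p,q)
ob=np.array([(.023,-.0375,.033),(-.023,-.0375,.033),(-.023,.0375,.033),(.023,.0375,.033)])
ok,rv,tv=cv2.solvePnP(ob,d[:,:2]/d[:,2:],np.eye(3),None)
H=manip.camera_params("wrist")['hand_eye'];Rw=R.from_quat(np.r_[q[1:],q[0]]).as_matrix()
M=Rw@H[:3,:3]@cv2.Rodrigues(rv)[0];t=p+Rw@(H[:3,:3]@tv[:,0]+H[:3,3]);print("pink base",t,"\n",M)
print("yaw",np.degrees(np.arctan2(M[1,1],M[0,1])),"slope",np.degrees(np.arcsin(M[2,1])))
# intersect with plane through t for other things
n=-frame(15,25).as_matrix()[:,2];u=np.array([np.cos(.2618)*np.cos(.4363),np.sin(.2618)*np.cos(.4363),np.sin(.4363)])
def on(uv,h,base=t):
    o,D,_=wray(uv,p,q);return o+D*(((base+n*h-o)@n)/(D@n))[:,None]
def show(nm,uv,h):
    X=on(uv,h);print(nm,"\n",X);return X
X=show("pinktop",c,.033);print(np.linalg.norm(X[0]-X[1]),np.linalg.norm(X[3]-X[2]),np.linalg.norm(X[0]-X[3]))
X=show("logger top low L,R, high R",[(427,168),(494,170),(476,270)],.020);print(np.linalg.norm(X[0]-X[1]))
X=show("tube crimp L,R; neck L,R",[(158,134),(202,130),(183,268),(206,265)],.015);print(np.linalg.norm(X[0]-X[1]))
X=show("lip FR,FL",[(122,110),(592,124)],.0);v=X[1]-X[0];print(np.linalg.norm(v),np.degrees(np.arctan2(-v[0],v[1])))
X=show("blue top",[(550,171),(590,178),(571,262),(535,256)],.033)
E
```

```text
[[284.9416 172.7771]
 [357.5227 173.8223]
 [351.4827 275.6674]
 [288.7327 276.024 ]]
pink base [0.5969 0.1855 0.071 ] 
 [[ 0.2408  0.8673 -0.4356]
 [-0.9705  0.2187 -0.1012]
 [ 0.0075  0.4471  0.8944]]
yaw 14.15092654623368 slope 26.56067904726692
pinktop 
 [[0.5549 0.1514 0.0844]
 [0.5438 0.196  0.0848]
 [0.6102 0.2126 0.1167]
 [0.622  0.1687 0.1167]]
0.04596370953793013 0.04548610829158501 0.07646126810379686
logger top low L,R, high R 
 [[0.5347 0.2464 0.0724]
 [0.5202 0.3008 0.0725]
 [0.5958 0.3221 0.1091]]
0.05624747252905581
tube crimp L,R; neck L,R 
 [[0.5635 0.054  0.0566]
 [0.5536 0.0887 0.0564]
 [0.6601 0.0835 0.1037]
 [0.6507 0.1038 0.1019]]
0.036150489677325294
lip FR,FL 
 [[0.5619 0.0097 0.034 ]
 [0.4536 0.4208 0.0349]]
0.4251591471442191 14.753085443037975
blue top 
 [[0.499  0.3445 0.0825]
 [0.4886 0.3982 0.0843]
 [0.5594 0.422  0.1191]
 [0.5629 0.367  0.114 ]]
```

Run:
```python
from h import *
plan([.5214,.1662,.2346],frame(14.5,25))
```

```text
n 3 lin/row [ 0.0214  0.0062 -0.043 ] ang/row [-0.009 -0.011 -0.03 ] | total lin [ 0.0643  0.0186 -0.1291] ang [-0.028 -0.033 -0.09 ]
```

Emit:
carry_out:
  linear:
    - [0.012,0.004,-0.024]
    - [0.012,0.004,-0.024]
    - [0.012,0.003,-0.024]
    - [0.012,0.003,-0.024]
    - [0.008,0.003,-0.018]
    - [0.008,0.002,-0.015]
    - [0,0,0]
  angular:
    - [-0.01,-0.01,-0.03]
    - [-0.01,-0.01,-0.03]
    - [-0.01,-0.01,-0.03]
    - [0,0,0]
    - [0,0,0]
    - [0,0,0]
    - [0,0,0]
  hand: [0.85,0.85,0.85,0.85,0.85,0.85,0.85]

```text
clock: 2.07
position: [0.5211, 0.1681, 0.2339]
ee_rot: [0.214, -0.125, 0.968, 0.028]
contact_force: [0.6, -0.2, -0.9]
width: 0.0726
gripper_force: 0.0
```

Emit:
carry_out:
  linear:
    - [0,0,0]
    - [0,0,0]
    - [0,0,0]
    - [0,0,0]
    - [0,0,0]
    - [0,0,0]
    - [0,0,0]
  angular:
    - [0,0,0]
    - [0,0,0]
    - [0,0,0]
    - [0,0,0]
    - [0,0,0]
    - [0,0,0]
    - [0,0,0]
  hand: [0.4,0.4,0.4,0.4,0.4,0.4,0.4]

```text
clock: 2.65
position: [0.5213, 0.167, 0.2359]
ee_rot: [0.216, -0.124, 0.968, 0.027]
contact_force: [-3.0, -0.1, 6.0]
width: 0.0457
gripper_force: 42.6
```

Run:
```python
from h import *
plan([.5214,.1662,.2346],frame(14.5,25))
s=manip.get_state();im=manip.get_image("wrist");cv2.imwrite("pics/w2.png",im[:,:,::-1])
```

```text
n 1 lin/row [ 0.0002 -0.0017 -0.0026] ang/row [-0.     0.039 -0.031] | total lin [ 0.0002 -0.0017 -0.0026] ang [-0.     0.039 -0.031]
```

View pics/w2.png

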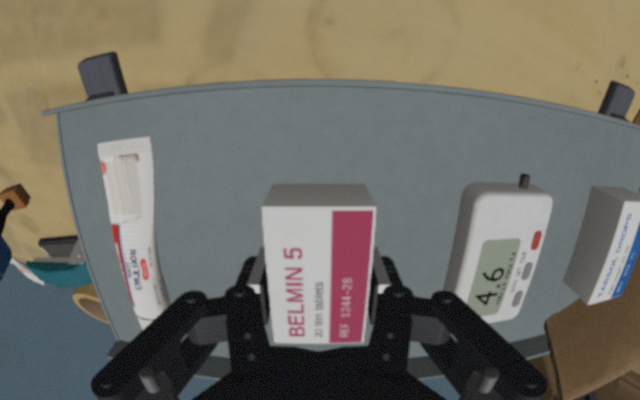

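The wrist view shows the carton centred between the pads, with its upper face spanning (263-376, 190-345). The contact force shows a 6 N push along the shelf normal, so I'll check how deep the grasp is.

Run:
```python
from h import *
np.set_printoptions(precision=4,suppress=True)
im=cv2.imread("pics/w2.png");g=cv2.cvtColor(im,6)
c=cv2.cornerSubPix(g,np.array([(263,208),(376,209),(370,346),(270,347)],np.float32),(4,4),(-1,-1),(3,50,.01));print(c)
s=manip.get_state();o,D,d=wray(c,s['position'],s['ee_rot'])
ob=np.array([(.023,-.0375,.033),(-.023,-.0375,.033),(-.023,.0375,.033),(.023,.0375,.033)])
ok,rv,tv=cv2.solvePnP(ob,d[:,:2]/d[:,2:],np.eye(3),None)
H=manip.camera_params("wrist")['hand_eye'];print("base in tool",H[:3,:3]@tv[:,0]+H[:3,3]);print(H[:3,:3]@cv2.Rodrigues(rv)[0]);print(rot(s).apply(H[:3,:3]@tv[:,0]+H[:3,3])+s['position'], s['contact_force'])
```

```text
[[261.2    206.1901]
 [375.6054 206.3804]
 [367.3446 345.2737]
 [269.567  345.3811]]
base in tool [ 0.0014 -0.0004  0.1765]
[[-0.0003 -0.9996  0.0265]
 [-1.      0.0003 -0.0003]
 [ 0.0003 -0.0265 -0.9996]]
[0.5928 0.1852 0.0756] [-4.1312  0.5256  5.4083]
```

Emit:
carry_out:
  linear:
    - [0,0,0]
    - [0,0,0]
    - [-0.003,0,0.006]
    - [-0.003,-0.001,0.006]
    - [0,0,0]
    - [0,0,0]
  angular:
    - [0,0,0]
    - [0,0,0]
    - [0,0,0]
    - [0,0,0]
    - [0,0,0]
    - [0,0,0]
  hand: [0.65,0.65,0.65,0.65,0.65,0.65]

```text
clock: 3.2
position: [0.5184, 0.1665, 0.2415]
ee_rot: [0.216, -0.125, 0.968, 0.027]
contact_force: [-0.6, 0.8, 0.4]
width: 0.0551
gripper_force: 0.0
```

Emit:
carry_out:
  linear:
    - [0,0,0]
    - [0,0,0]
    - [0,0,0]
    - [0,0,0]
    - [0,0,0]
    - [0,0,0]
  angular:
    - [0,0,0]
    - [0,0,0]
    - [0,0,0]
    - [0,0,0]
    - [0,0,0]
    - [0,0,0]
  hand: [0.4,0.4,0.4,0.4,0.4,0.4]

```text
clock: 3.7
position: [0.5184, 0.1665, 0.2415]
ee_rot: [0.216, -0.125, 0.968, 0.027]
contact_force: [-3.0, -1.4, 4.9]
width: 0.0453
gripper_force: 42.0
```

Run:
```python
from h import *
np.set_printoptions(precision=4,suppress=True)
s=manip.get_state();print(s['position'],s['contact_force'])
R0=rot(s);n=-R0.as_matrix()[:,2]
Rc=frame(-2.5,0);h=s['position']+n*.09
for a,b,Ra,Rb in((s['position'],h,R0,R0),(h,np.array([.464,-.1765,.28]),R0,Rc),(np.array([.464,-.1765,.28]),np.array([.464,-.1765,.1975]),Rc,Rc)):
    plan(b,Rb,dict(position=a,ee_rot=Ra.as_quat()[[3,0,1,2]]))
```

```text
[0.5184 0.1665 0.2415] [-3.0493 -1.4003  4.9125]
n 3 lin/row [-0.0247 -0.0064  0.0543] ang/row [0. 0. 0.] | total lin [-0.074  -0.0192  0.163 ] ang [0. 0. 0.]
n 10 lin/row [-0.0035 -0.0667 -0.0086] ang/row [-0.057  0.547 -0.368] | total lin [-0.0347 -0.6669 -0.0859] ang [-0.572  5.474 -3.684]
n 3 lin/row [ 0.     0.    -0.055] ang/row [0. 0. 0.] | total lin [ 0.     0.    -0.165] ang [0. 0. 0.]
```

Emit:
carry_out:
  linear:
    - [-0.012,-0.003,0.027]
    - [-0.02,-0.005,0.045]
    - [-0.021,-0.006,0.046]
    - [-0.021,-0.005,0.045]
    - [-0.003,-0.052,-0.006]
    - [-0.003,-0.056,-0.008]
    - [-0.003,-0.056,-0.008]
    - [-0.003,-0.056,-0.008]
  angular:
    - [0,0,0]
    - [0,0,0]
    - [0,0,0]
    - [0,0,0]
    - [-0.047,0.456,-0.307]
    - [-0.048,0.456,-0.307]
    - [-0.048,0.456,-0.307]
    - [-0.048,0.456,-0.307]
  hand: [0.4,0.4,0.4,0.4,0.4,0.4,0.4,0.4]

```text
clock: 4.37
position: [0.475, 0.0462, 0.3075]
ee_rot: [0.144, -0.076, 0.986, 0.018]
contact_force: [0.7, 0.4, -1.1]
width: 0.0454
gripper_force: 41.2
```

Emit:
carry_out:
  linear:
    - [-0.003,-0.056,-0.007]
    - [-0.003,-0.056,-0.007]
    - [-0.003,-0.056,-0.007]
    - [-0.003,-0.056,-0.007]
    - [-0.003,-0.056,-0.007]
    - [-0.003,-0.056,-0.007]
    - [-0.003,-0.056,-0.007]
    - [-0.002,-0.055,-0.007]
  angular:
    - [-0.048,0.456,-0.307]
    - [-0.048,0.456,-0.307]
    - [-0.048,0.456,-0.307]
    - [-0.048,0.456,-0.307]
    - [-0.048,0.456,-0.307]
    - [-0.048,0.456,-0.307]
    - [-0.048,0.456,-0.307]
    - [-0.048,0.456,-0.307]
  hand: [0.4,0.4,0.4,0.4,0.4,0.4,0.4,0.4]

```text
clock: 5.03
position: [0.4637, -0.178, 0.2791]
ee_rot: [-0.001, 0.023, 1.0, -0.0]
contact_force: [0.4, 0.5, -1.7]
width: 0.0448
gripper_force: 41.2
```

Emit:
carry_out:
  linear:
    - [0,0,0]
    - [0,0,0]
  angular:
    - [0,0,0]
    - [0,0,0]
  hand: [0.4,0.4]

```text
clock: 5.2
position: [0.4642, -0.1777, 0.2789]
ee_rot: [-0.0, 0.023, 1.0, 0.0]
contact_force: [0.5, -0.1, -0.7]
width: 0.0454
gripper_force: 41.3
```

Run:
```python
from h import *
s=manip.get_state();im=manip.get_image("wrist");cv2.imwrite("pics/w3.png",im[:,:,::-1]);np.savez("w3.npz",p=s['position'],q=s['ee_rot'])
plan([.464,-.1765,.1975],frame(-2.5,0),s);print(s['position'])
```

```text
n 3 lin/row [-0.0001  0.0008 -0.0542] ang/row [-0.002 -0.003  0.01 ] | total lin [-0.0004  0.0024 -0.1627] ang [-0.006 -0.01   0.029]
[ 0.46417535 -0.17770046  0.27887379]
```

View pics/w3.png

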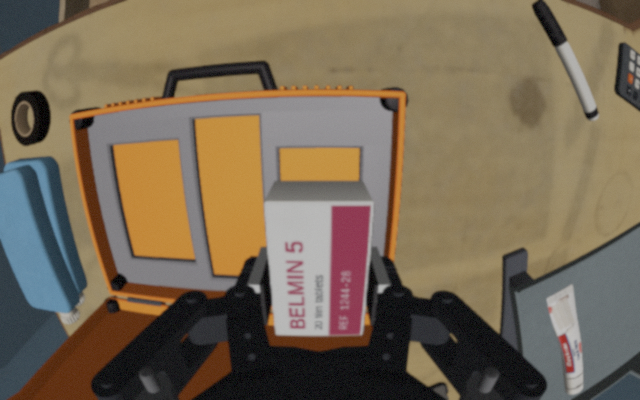

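The wrist view shows the case below. The logger recess is at (112-196, 139-262), the tube recess at (194-264, 114-276), and the near edge of the pink recess at (278-360, 147). The carton is still held straight.

Run:
```python
from h import *
np.set_printoptions(precision=4,suppress=True)
f=np.load("w3.npz");p,q=f['p'],f['q'];g=cv2.cvtColor(cv2.imread("pics/w3.png"),6)
def on(uv,z):
    uv=cv2.cornerSubPix(g,np.array(uv,np.float32),(3,3),(-1,-1),(3,50,.01));o,D,d=wray(uv,p,q);return o+D*((z-o[2])/D[:,2])[:,None]
L=on([(112,143),(180,139),(196,262),(131,257)],.02);print("logger",L.mean(0),np.linalg.norm(L[0]-L[1]),np.linalg.norm(L[1]-L[2]),np.degrees(np.arctan2(*(L[2]-L[1])[[1,0]])))
print(L)
T=on([(194,116),(260,114),(213,274)],.02);print("tube",T[1]/2+T[2]/2,np.linalg.norm(T[0]-T[1]),np.linalg.norm(T[0]-T[2]));print(T)
K=on([(278,147),(360,147)],.02);print("pink near edge",K.mean(0),np.linalg.norm(K[0]-K[1]),K)
c=cv2.cornerSubPix(g,np.array([(266,198),(374,199),(369,335),(272,336)],np.float32),(4,4),(-1,-1),(3,50,.01))
o,D,d=wray(c,p,q);ob=np.array([(.023,-.0375,.033),(-.023,-.0375,.033),(-.023,.0375,.033),(.023,.0375,.033)])
ok,rv,tv=cv2.solvePnP(ob,d[:,:2]/d[:,2:],np.eye(3),None)
H=manip.camera_params("wrist")['hand_eye'];print("base in tool",H[:3,:3]@tv[:,0]+H[:3,3]);print(H[:3,:3]@cv2.Rodrigues(rv)[0])
```

```text
logger [ 0.4584 -0.3235  0.02  ] 0.06762693598089013 0.10712345865978998 -1.9549338386811732
[[ 0.4024 -0.3542  0.02  ]
 [ 0.4058 -0.2866  0.02  ]
 [ 0.5129 -0.2903  0.02  ]
 [ 0.5123 -0.3629  0.02  ]]
tube [ 0.4594 -0.2468  0.02  ] 0.05309857826228563 0.1365604094521961
[[ 0.3899 -0.2701  0.02  ]
 [ 0.3924 -0.2171  0.02  ]
 [ 0.5263 -0.2764  0.02  ]]
pink near edge [ 0.4191 -0.1748  0.02  ] 0.05790052498018183 [[ 0.4178 -0.2038  0.02  ]
 [ 0.4203 -0.1459  0.02  ]]
base in tool [0.0024 0.0034 0.1817]
[[-0.0296 -0.9994  0.0156]
 [-0.9969  0.0284 -0.0728]
 [ 0.0723 -0.0177 -0.9972]]
```

Emit:
carry_out:
  linear:
    - [0,0.001,-0.03]
    - [0,0.001,-0.04]
    - [0,0,-0.04]
    - [0,0,-0.03]
    - [0,0,-0.015]
    - [0,0,-0.009]
    - [0,0,0]
  angular:
    - [0,0,0]
    - [0,0,0]
    - [0,0,0]
    - [0,0,0]
    - [0,0,0]
    - [0,0,0]
    - [0,0,0]
  hand: [0.4,0.4,0.4,0.4,0.4,0.4,0.4]

```text
clock: 5.83
position: [0.4638, -0.1747, 0.1973]
ee_rot: [-0.001, 0.021, 1.0, 0.0]
contact_force: [0.7, -0.0, -0.5]
width: 0.0452
gripper_force: 41.3
```

Emit:
carry_out:
  linear:
    - [0,0,0]
    - [0,0,0]
    - [0,0,0]
    - [0,0,0.02]
    - [0,0,0.05]
    - [0,0,0.06]
    - [0,0,0.05]
    - [0,0,0]
  angular:
    - [0,0,0]
    - [0,0,0]
    - [0,0,0]
    - [0,0,0]
    - [0,0,0]
    - [0,0,0]
    - [0,0,0]
    - [0,0,0]
  hand: [0.68,0.68,0.68,0.68,0.68,0.8,0.8,0.8]

```text
clock: 6.5
position: [0.4657, -0.1764, 0.2932]
ee_rot: [0.005, 0.022, 1.0, -0.003]
contact_force: [-0.5, -0.2, 0.9]
width: 0.0686
gripper_force: 0.0
```

Run:
```python
from h import *
s=manip.get_state();im=manip.get_image("wrist");cv2.imwrite("pics/w4.png",im[:,:,::-1]);np.savez("w4.npz",p=s['position'],q=s['ee_rot'])
plan([.510,.059,.310],frame(14.5,25),s)
```

```text
n 7 lin/row [0.0127 0.0673 0.0048] ang/row [ 0.089 -0.758  0.524] | total lin [0.0886 0.4708 0.0336] ang [ 0.624 -5.308  3.667]
```

View pics/w4.png

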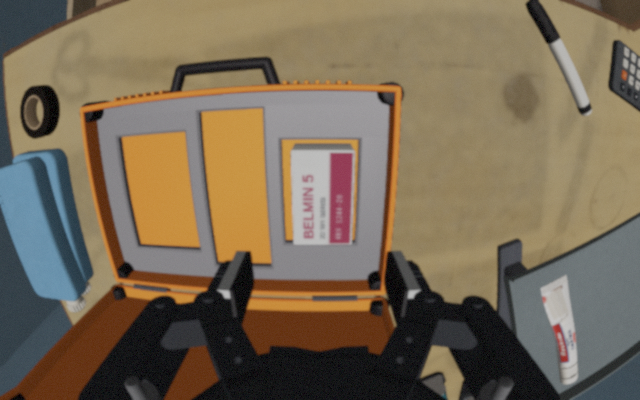

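The carton lies square in its recess, with its upper face at (292-355, 148-244). Now the tube hover; I'll locate it there numerically by mask.

Emit:
carry_out:
  linear:
    - [0.009,0.047,0.004]
    - [0.009,0.047,0.004]
    - [0.009,0.047,0.003]
    - [0.009,0.047,0.003]
    - [0.009,0.047,0.003]
  angular:
    - [0.06,-0.53,0.367]
    - [0.06,-0.53,0.367]
    - [0.06,-0.53,0.367]
    - [0.06,-0.53,0.367]
    - [0.06,-0.53,0.367]
  hand: [1,1,1,1,1]

```text
clock: 6.97
position: [0.4859, -0.0569, 0.2955]
ee_rot: [0.106, -0.052, 0.993, 0.015]
contact_force: [0.6, 0.1, -0.1]
width: 0.0852
gripper_force: 0.0
```

Emit:
carry_out:
  linear:
    - [0.009,0.047,0.004]
    - [0.009,0.047,0.004]
    - [0.009,0.047,0.003]
    - [0.009,0.047,0.003]
    - [0.009,0.047,0.003]
    - [0,0,0]
    - [0,0,0]
  angular:
    - [0.06,-0.53,0.367]
    - [0.06,-0.53,0.367]
    - [0.06,-0.53,0.367]
    - [0.06,-0.53,0.367]
    - [0.06,-0.53,0.367]
    - [0,0,0]
    - [0,0,0]
  hand: [1,1,1,1,1,1,1]

```text
clock: 7.55
position: [0.5081, 0.0604, 0.3038]
ee_rot: [0.208, -0.125, 0.97, 0.028]
contact_force: [0.7, 0.1, 0.1]
width: 0.085
gripper_force: 0.0
```

Run:
```python
from h import *
np.set_printoptions(precision=4,suppress=True)
s=manip.get_state();im=manip.get_image("wrist");cv2.imwrite("pics/w5.png",im[:,:,::-1]);p,q=s['position'],s['ee_rot'];np.savez("w5.npz",p=p,q=q);print(p)
hv=cv2.cvtColor(im,cv2.COLOR_RGB2HSV)
m=cv2.inRange(hv,(0,0,165),(180,60,255))|cv2.inRange(hv,(170,90,90),(180,255,255))|cv2.inRange(hv,(0,120,120),(6,255,255))
m=cv2.morphologyEx(m,cv2.MORPH_CLOSE,np.ones((5,5)))
nn,lab,st,ce=cv2.connectedComponentsWithStats(m)
n=-frame(14.5,25).as_matrix()[:,2];base=np.array([.593,.185,.0755])
def on(uv,h):
    o,D,_=wray(uv,p,q);return o+D*(((base+n*h-o)@n)/(D@n))[:,None]
for i in range(1,nn):
    if st[i,4]>600:
        print(st[i],ce[i])
        if 250<ce[i][0]<400:
            for r in range(st[i,1],st[i,1]+st[i,3],12):
                x=np.flatnonzero(lab[r]==i);X=on([(x[0],r),(x[-1]+1,r)],.0125);print(r,x[0],x[-1],X.mean(0),np.linalg.norm(X[0]-X[1]))
```

```text
[0.5081 0.0604 0.3038]
[  0   0  49  25 919] [27.3395  9.7541]
[ 595  114   45  140 1554] [620.2342 194.3571]
[ 283  134   52  165 5970] [311.3333 203.7503]
134 305 333 [0.555  0.074  0.0592] 0.019882742658204475
146 284 334 [0.564  0.0692 0.0627] 0.03529106225383131
158 288 334 [0.5711 0.0724 0.0663] 0.03277686433141827
170 286 333 [0.5789 0.0733 0.0699] 0.033799645928212996
182 288 332 [0.5865 0.0756 0.0736] 0.032011541154268706
194 290 331 [0.5943 0.0779 0.0774] 0.03021731073844524
206 293 330 [0.6021 0.0807 0.0812] 0.027679307809553248
218 296 328 [0.6103 0.0831 0.0852] 0.024365614781173526
230 297 328 [0.6187 0.0857 0.0893] 0.023985837141111764
242 299 327 [0.6274 0.0883 0.0935] 0.0220933083468102
254 299 326 [0.6367 0.0902 0.0979] 0.021714583132185147
266 300 327 [0.646  0.0934 0.1025] 0.022134975310572746
278 301 327 [0.6559 0.0963 0.1073] 0.021790526904681574
290 303 327 [0.6662 0.0998 0.1124] 0.020630072601849517
[ 512  178   58   89 2384] [542.6544 216.8586]
```

The tube was found by mask: its axis runs from (0.555,0.0715) to (0.674,0.102), yaw about 16°, with its middle near (0.6145,0.086).

Run:
```python
from h import *
plan([.5465,.0661,.2390],frame(16,25))
```

```text
n 3 lin/row [ 0.0254  0.0042 -0.0433] ang/row [ 0.003 -0.057  0.098] | total lin [ 0.0763  0.0127 -0.1299] ang [ 0.008 -0.172  0.293]
```

Emit:
carry_out:
  linear:
    - [0.014,0.002,-0.024]
    - [0.014,0.002,-0.024]
    - [0.014,0.002,-0.024]
    - [0.014,0.002,-0.024]
    - [0.012,0.002,-0.018]
    - [0.008,0.002,-0.016]
    - [0,0,0]
  angular:
    - [0,-0.04,0.07]
    - [0,-0.04,0.07]
    - [0,-0.04,0.07]
    - [0,-0.04,0.07]
    - [0,0,0]
    - [0,0,0]
    - [0,0,0]
  hand: [0.65,0.65,0.65,0.65,0.65,0.65,0.65]

```text
clock: 8.18
position: [0.5471, 0.065, 0.2379]
ee_rot: [0.213, -0.134, 0.967, 0.03]
contact_force: [-0.0, 0.2, 0.4]
width: 0.0557
gripper_force: 0.0
```

Run:
```python
from h import *
plan([.5465,.0661,.2390],frame(16,25));print(manip.get_state()['contact_force'])
```

```text
n 1 lin/row [-0.0012  0.0022  0.0021] ang/row [ 0.002 -0.025  0.036] | total lin [-0.0012  0.0022  0.0021] ang [ 0.002 -0.025  0.036]
[-0.03028138  0.24187192  0.41304665]
```

Emit:
carry_out:
  linear:
    - [-0.001,0.002,0.002]
    - [0,0,0]
    - [0,0,0]
    - [0,0,0]
    - [0,0,0]
    - [0,0,0]
    - [0,0,0]
    - [0,0,0]
  angular:
    - [0,0,0]
    - [0,0,0]
    - [0,0,0]
    - [0,0,0]
    - [0,0,0]
    - [0,0,0]
    - [0,0,0]
    - [0,0,0]
  hand: [0.2,0.2,0.2,0.2,0.2,0.2,0.2,0.2]
  force: 30

```text
clock: 8.85
position: [0.5463, 0.0666, 0.2414]
ee_rot: [0.215, -0.135, 0.967, 0.03]
contact_force: [-4.6, -0.6, 6.0]
width: 0.0267
gripper_force: 29.4
```

Emit:
carry_out:
  linear:
    - [0,0,0]
    - [0,0,0]
    - [-0.008,-0.003,0.018]
    - [-0.008,-0.003,0.018]
    - [-0.016,-0.005,0.036]
    - [-0.016,-0.005,0.036]
    - [-0.016,-0.005,0.036]
    - [0,0,0]
  angular:
    - [0,0,0]
    - [0,0,0]
    - [0,0,0]
    - [0,0,0]
    - [0,0,0]
    - [0,0,0]
    - [0,0,0]
    - [0,0,0]
  hand: [0.2,0.2,0.2,0.2,0.2,0.2,0.2,0.2]

```text
clock: 9.52
position: [0.5143, 0.0558, 0.3168]
ee_rot: [0.218, -0.135, 0.966, 0.029]
contact_force: [0.9, -0.6, -0.3]
width: 0.027
gripper_force: 27.8
```

Run:
```python
from h import *
s=manip.get_state();im=manip.get_image("wrist");cv2.imwrite("pics/w6.png",im[:,:,::-1]);np.savez("w6.npz",p=s['position'],q=s['ee_rot'])
plan([.46,-.2475,.28],frame(-2.3,0),s)
```

```text
n 9 lin/row [-0.0121 -0.0674 -0.0082] ang/row [-0.069  0.616 -0.434] | total lin [-0.1086 -0.6065 -0.0736] ang [-0.62   5.54  -3.908]
```

View pics/w6.png

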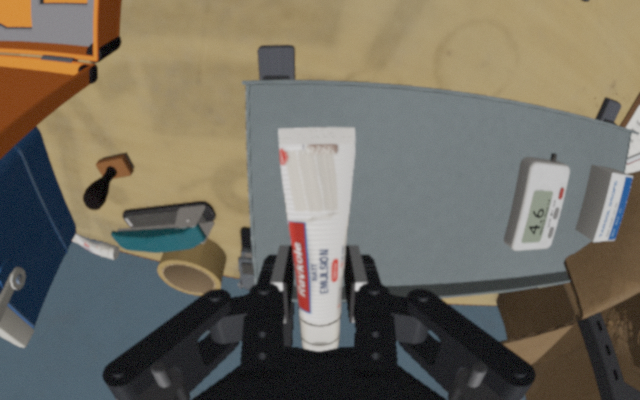

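The tube is held straight, with its crimp edge at (316,127) and its cap end at (320,350).

Run:
```python
from h import *
o,D,_=wray([(316,128),(320,350)],np.zeros(3),np.array([1.,0,0,0]))
for z in(.163,.17,.175): print(z,np.round(o+D*((z-o[2])/D[:,2])[:,None],4).tolist())
```

```text
0.163 [[0.0681, -0.0015, 0.163], [-0.0592, 0.0005, 0.163]]
0.17 [[0.0674, -0.0015, 0.17], [-0.0667, 0.0006, 0.17]]
0.175 [[0.0669, -0.0016, 0.175], [-0.072, 0.0006, 0.175]]
```

Emit:
carry_out:
  linear:
    - [-0.009,-0.05,-0.006]
    - [-0.009,-0.05,-0.006]
    - [-0.009,-0.05,-0.006]
    - [-0.009,-0.05,-0.006]
    - [-0.009,-0.051,-0.006]
    - [-0.009,-0.051,-0.006]
  angular:
    - [-0.052,0.462,-0.326]
    - [-0.052,0.462,-0.326]
    - [-0.052,0.462,-0.326]
    - [-0.052,0.462,-0.326]
    - [-0.052,0.462,-0.326]
    - [-0.052,0.462,-0.326]
  hand: [0.2,0.2,0.2,0.2,0.2,0.2]

```text
clock: 10.07
position: [0.487, -0.096, 0.2937]
ee_rot: [0.105, -0.057, 0.993, 0.016]
contact_force: [-0.2, -0.1, -0.5]
width: 0.0266
gripper_force: 27.9
```

Emit:
carry_out:
  linear:
    - [-0.009,-0.05,-0.006]
    - [-0.009,-0.05,-0.006]
    - [-0.009,-0.05,-0.006]
    - [-0.009,-0.051,-0.006]
    - [-0.009,-0.051,-0.006]
    - [-0.009,-0.051,-0.006]
    - [0,0,0]
    - [0,0,0]
  angular:
    - [-0.052,0.462,-0.326]
    - [-0.052,0.462,-0.326]
    - [-0.052,0.462,-0.326]
    - [-0.052,0.462,-0.326]
    - [-0.052,0.462,-0.326]
    - [-0.052,0.462,-0.326]
    - [0,0,0]
    - [0,0,0]
  hand: [0.2,0.2,0.2,0.2,0.2,0.2,0.2,0.2]

```text
clock: 10.73
position: [0.4605, -0.2474, 0.2755]
ee_rot: [-0.004, 0.022, 1.0, 0.002]
contact_force: [0.1, 0.1, 1.1]
width: 0.0171
gripper_force: 0.0
```

Run:
```python
from h import *
plan([.46,-.2475,.196],frame(-2.3,0))
```

```text
n 3 lin/row [-0.0004 -0.0001 -0.053 ] ang/row [-0.016 -0.033  0.012] | total lin [-0.0011 -0.0002 -0.159 ] ang [-0.048 -0.099  0.036]
```

The gripper lost the tube in transit: width is 17 mm with no grip force. I'll make one composite view to find it.

Run:
```python
from h import *
s=manip.get_state();np.savez("w7.npz",p=s['position'],q=s['ee_rot'])
w=manip.get_image("wrist")[:,:,::-1];t=manip.get_image("top")[:,:,::-1];c=manip.get_image("scene")[:,:,::-1]
for n,i in(("w7",w),("top7",t),("scene7",c)):cv2.imwrite(f"pics/{n}.png",i)
o=np.zeros((600,800,3),np.uint8)
o[:350,:560]=cv2.resize(w,(560,350));o[350:600,:400]=cv2.resize(t[150:250,310:470],(400,250),interpolation=2);o[350:600,400:]=cv2.resize(c[225:400,280:560],(400,250),interpolation=2)
cv2.imwrite("pics/m7.png",o)
```

```text
(no output)
```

View pics/m7.png

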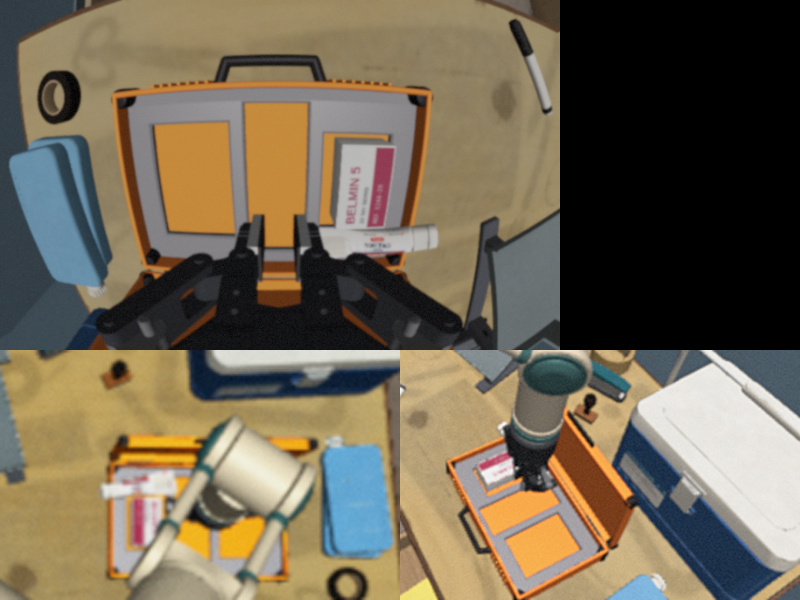

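The tube is lying across the case at the hinge side of the pink carton. Its cap overhangs the +y wall at about (499,271) in wrist pixels, and its crimp is near the fingers at about (368,274). That was my tenth picture, so I'll work by numbers from here. I'll raise the arm and measure.

Run:
```python
from h import *
s=manip.get_state();print(s['qpos'])
plan([.515,-.165,.375],frame(-2.3,0),s)
Xt=tri("top",[(350.8,206.8),(380,203.6)],"top",[(350.8,206.8),(380,203.6)])
f=np.load("w7.npz");o,D,_=wray([(499,271),(368,274)],f['p'],f['q'])
ot,dt=ray("top",[(350.8,206.8),(380,203.6)])
for i in range(2):
    A=np.c_[D[i],-dt[i]];k=np.linalg.lstsq(A,ot-o,rcond=None)[0];print(o+D[i]*k[0],ot+dt[i]*k[1])
```

```text
[-6.22931379e-01  3.06219813e-01  1.80927893e+00 -1.51316821e-03
  1.03433135e+00 -2.15243906e+00]
n 4 lin/row [0.0273 0.0403 0.0494] ang/row [-0.012 -0.023  0.001] | total lin [0.1093 0.1611 0.1975] ang [-0.047 -0.093  0.005]
[ 0.50416145 -0.10758762  0.06587541] [ 0.50180481 -0.10605309  0.06539796]
[ 0.50769611 -0.21061283  0.04555514] [ 0.51407935 -0.22039888  0.04803399]
```

Emit:
carry_out:
  linear:
    - [0,0,0.05]
    - [0,0,0.05]
    - [0.02,0.03,0.05]
    - [0.02,0.03,0.03]
    - [0.02,0.04,0.01]
    - [0.02,0.035,0.01]
    - [0.02,0.03,0]
    - [0,0,0]
  angular:
    - [0,0,0]
    - [0,0,0]
    - [0,0,0]
    - [0,0,0]
    - [0,0,0]
    - [0,0,0]
    - [0,0,0]
    - [0,0,0]
  hand: [0.9,0.9,0.9,0.9,0.9,0.9,0.9,0.9]

```text
clock: 11.55
position: [0.5115, -0.1604, 0.3774]
ee_rot: [-0.002, 0.018, 1.0, 0.002]
contact_force: [0.4, -0.0, -0.1]
width: 0.077
gripper_force: 0.0
```

Run:
```python
from h import *
np.set_printoptions(precision=4,suppress=True)
s=manip.get_state();p,q=s['position'],s['ee_rot'];np.savez("w8.npz",p=p,q=q);print(p)
im=manip.get_image("wrist");cv2.imwrite("pics/w8.png",im[:,:,::-1]);t=manip.get_image("top");cv2.imwrite("pics/top8.png",t[:,:,::-1])
cv2.imwrite("pics/scene8.png",manip.get_image("scene")[:,:,::-1])
for nm,i in(("w",im),("t",t)):
    hv=cv2.cvtColor(i,cv2.COLOR_RGB2HSV)
    m=cv2.inRange(hv,(0,0,150),(180,45,255))
    m=cv2.morphologyEx(m,cv2.MORPH_OPEN,np.ones((2,2)))
    nn,lab,st,ce=cv2.connectedComponentsWithStats(m)
    for k in range(1,nn):
        if st[k,4]>(200 if nm=="w" else 25) and (nm=="w" or 330<ce[k][0]<440 and 180<ce[k][1]<250): print(nm,st[k],ce[k],cv2.minAreaRect(np.argwhere(lab==k)[:,::-1].astype(np.float32)))
```

```text
[ 0.5115 -0.1604  0.3774]
w [493  14  39  55 594] [512.1633  40.9832] ((512.2303466796875, 41.16852951049805), (61.58586883544922, 10.175978660583496), 57.9946174621582)
w [  153    56   224   153 10515] [292.5644 123.0234] ((265.191162109375, 134.4853057861328), (155.77061462402344, 214.4434356689453), 85.60128784179688)
w [ 279   95   36   75 1980] [292.946  130.9283] ((296.4999694824219, 131.99998474121094), (34.99999237060547, 73.99998474121094), 0.0)
w [617 188  23  66 883] [628.7984 217.4428] ((630.2962036132812, 220.44940185546875), (63.3996696472168, 21.3496036529541), 80.31121826171875)
w [   9  360   74   40 1496] [ 43.7447 383.9164] ((41.001014709472656, 386.3452453613281), (78.18069458007812, 28.688695907592773), 21.630887985229492)
t [404 175   7  11  54] [406.8519 180.3889] ((406.9000549316406, 180.20001220703125), (5.366562843322754, 11.180339813232422), 26.56505012512207)
t [394 199  29  42 480] [411.0708 221.1146] ((408.0, 219.5), (41.0, 28.0), 90.0)
t [353 203  28  34 283] [368.7279 215.0424] ((366.5, 219.5), (33.0, 27.0), 90.0)
t [369 210   6  20 117] [371.5128 219.7009] ((371.5, 219.5), (19.0, 5.0), 90.0)
t [342 222   7  11  49] [344.8163 227.0204] ((344.9999694824219, 227.00001525878906), (4.4721360206604, 11.627553939819336), 26.56505012512207)
t [380 239   7  11  50] [382.7  243.84] ((382.54998779296875, 243.85003662109375), (4.743415832519531, 10.75174331665039), 18.434947967529297)
```

Run:
```python
from h import *
np.set_printoptions(precision=4,suppress=True)
im=cv2.imread("pics/w8.png");hv=cv2.cvtColor(im,cv2.COLOR_BGR2HSV)
print("tray V",hv[190,250],hv[100,260],"carton",hv[120,292])
m=cv2.inRange(hv,(0,0,180),(180,60,255))|cv2.inRange(hv,(165,90,90),(180,255,255))|cv2.inRange(hv,(0,140,90),(4,255,255))
m[:,:200]=0;m[:,480:]=0;m[:80]=0;m[300:]=0
nn,lab,st,ce=cv2.connectedComponentsWithStats(m)
for k in range(1,nn):
    if st[k,4]>80: print(k,st[k],ce[k])
for r in range(90,250,5):
    print(r,''.join('#' if m[r,c] else '.' for c in range(230,450,3)))
```

```text
tray V [ 18 169 211] [165   6 161] carton [  0   4 198]
1 [ 277   94   48   75 3020] [299.7083 129.193 ]
3 [ 257  169  118   37 2377] [309.6689 184.2394]
90 ..........................................................................
95 ................##########.....#..........................................
100 ................################..........................................
105 ................################..........................................
110 ................################..........................................
115 ................###.###########...........................................
120 ................###############...........................................
125 ................###############...........................................
130 ................###############...........................................
135 ................###..##..#######..........................................
140 ................###..##..###.###..........................................
145 ................###############...........................................

[... 879 characters left out ...]
......###...........................................................
210 ..........................................................................
215 ..........................................................................
220 ..........................................................................
225 ..........................................................................
230 ..........................................................................
235 ..........................................................................
240 ..........................................................................
245 ..........................................................................
```

Run:
```python
from h import *
np.set_printoptions(precision=4,suppress=True)
a=np.load("w7.npz");b=np.load("w8.npz")
def ls(rs):
    A=0;B=0
    for o,d in rs:
        d=d/np.linalg.norm(d);P=np.eye(3)-np.outer(d,d);A=A+P;B=B+P@o
    x=np.linalg.solve(A,B);print(x,[round(float(np.linalg.norm((np.eye(3)-np.outer(d,d)/(d@d))@(x-o))),4) for o,d in rs])
W=lambda f,uv:(lambda r:(r[0],r[1][0]))(wray([uv],f['p'],f['q']))
Tp=lambda uv:(lambda r:(r[0],r[1][0]))(ray("top",[uv]))
ls([W(a,(499,271)),W(b,(375.5,179)),Tp((350.8,206.8))])
ls([W(b,(258,190)),Tp((380,203.6))])
ls([W(b,(258,174)),Tp((380,206.5))]);ls([W(b,(263,205)),Tp((380,201))])
# pink carton top corners at z=.045
o,D,_=wray([(277,94),(325,97),(324,167),(279,167)],b['p'],b['q']);print(o+D*((.045-o[2])/D[:,2])[:,None])
# top image whites
im=cv2.imread("pics/top8.png")
for r in range(199,212):print(r,[int(x) for x in cv2.cvtColor(im,6)[r,346:388:2]])
print("tube rows for z .04 / .06:")
o,D,_=wray([(258,174),(263,205),(300,175),(300,201),(340,172),(340,192),(375,170),(375,188)],b['p'],b['q'])
for z in(.04,.055):print(o+D*((z-o[2])/D[:,2])[:,None])
```

```text
[ 0.5045 -0.1059  0.0653] [0.0011, 0.0026, 0.0026]
[ 0.5095 -0.2152  0.0787] [0.0006, 0.0006]
[ 0.5037 -0.221   0.0412] [0.0002, 0.0002]
[ 0.5166 -0.2102  0.0992] [0.003, 0.003]
[[ 0.4237 -0.1959  0.045 ]
 [ 0.4289 -0.1498  0.045 ]
 [ 0.4983 -0.1531  0.045 ]
 [ 0.4965 -0.1982  0.045 ]]
199 [152, 151, 133, 152, 210, 211, 167, 91, 74, 74, 77, 17, 40, 53, 63, 77, 75, 75, 47, 41, 77]
200 [149, 147, 132, 175, 214, 207, 149, 145, 135, 118, 124, 36, 21, 32, 50, 47, 50, 49, 61, 94, 124]
201 [144, 142, 135, 187, 215, 202, 146, 164, 173, 136, 125, 94, 60, 33, 30, 32, 43, 99, 130, 152, 161]
202 [146, 143, 148, 201, 218, 194, 147, 139, 160, 147, 154, 165, 155, 110, 75, 71, 119, 173, 176, 178, 176]
203 [142, 141, 155, 207, 213, 183, 164, 155, 168, 158, 188, 215, 225, 188, 162, 155, 189, 204, 178, 177, 177]
204 [141, 139, 167, 212, 212, 176, 209, 211, 211, 182, 201, 227, 232, 215, 210, 209, 206, 206, 179, 179, 176]
205 [142, 133, 183, 215, 205, 176, 229, 230, 213, 174, 193, 228, 230, 219, 218, 221, 212, 208, 178, 178, 178]
206 [140, 135, 191, 216, 199, 185, 229, 228, 213, 175, 186, 216, 226, 221, 
[... 333 characters left out ...]
7, 174, 175, 179, 177, 177]
210 [74, 83, 90, 96, 122, 179, 177, 172, 151, 105, 125, 200, 214, 209, 200, 149, 174, 172, 178, 178, 177]
211 [69, 93, 91, 88, 101, 178, 181, 172, 143, 101, 123, 188, 205, 191, 199, 149, 173, 173, 179, 181, 180]
tube rows for z .04 / .06:
[[ 0.5039 -0.2214  0.04  ]
 [ 0.5381 -0.2192  0.04  ]
 [ 0.5069 -0.1778  0.04  ]
 [ 0.535  -0.1793  0.04  ]
 [ 0.5052 -0.1368  0.04  ]
 [ 0.5267 -0.1372  0.04  ]
 [ 0.5042 -0.1005  0.04  ]
 [ 0.5236 -0.1002  0.04  ]]
[[ 0.5003 -0.2182  0.055 ]
 [ 0.5328 -0.2161  0.055 ]
 [ 0.5031 -0.1768  0.055 ]
 [ 0.5299 -0.1783  0.055 ]
 [ 0.5016 -0.1378  0.055 ]
 [ 0.5219 -0.1381  0.055 ]
 [ 0.5006 -0.1033  0.055 ]
 [ 0.519  -0.103   0.055 ]]
```

The tube rests crimp-down on the tray with its cap over the +y rim. Its axis runs from (0.524,-0.222) to (0.511,-0.103) and tilts about 12°. The carton is still seated at (0.461,-0.174). I'll regrasp near the cap, with the tool turned 81° so q6 stays in range.

Emit:
carry_out:
  linear:
    - [0,0.006,-0.005]
    - [0,0.006,-0.005]
    - [0,0.006,-0.005]
    - [0,0.006,-0.005]
    - [0,0.006,-0.005]
    - [0,0.006,-0.005]
    - [0,0.006,-0.005]
    - [0,0.006,-0.005]
  angular:
    - [0,0,-0.9]
    - [0,0,-0.9]
    - [0,0,-0.9]
    - [0,0,-0.9]
    - [0,0,-0.9]
    - [0,0,-0.9]
    - [0,0,-0.9]
    - [0,0,-0.9]
  hand: [0.6,0.6,0.6,0.6,0.6,0.6,0.6,0.6]

```text
clock: 12.37
position: [0.5098, -0.1405, 0.3563]
ee_rot: [-0.003, 0.306, 0.952, 0.002]
contact_force: [-0.2, 0.3, 0.2]
width: 0.0511
gripper_force: 0.0
```

Emit:
carry_out:
  linear:
    - [0,0.006,-0.01]
    - [0,0.006,-0.01]
    - [0,0.006,-0.01]
    - [0,0.006,-0.01]
    - [0,0.006,-0.01]
    - [0,0.006,-0.01]
    - [0,0,-0.01]
    - [0,0,-0.01]
  angular:
    - [0,0,-0.9]
    - [0,0,-0.9]
    - [0,0,-0.9]
    - [0,0,-0.9]
    - [0,0,-0.9]
    - [0,0,-0.9]
    - [0,0,-0.9]
    - [0,0,-0.9]
  hand: [0.6,0.6,0.6,0.6,0.6,0.6,0.6,0.6]

```text
clock: 13.03
position: [0.5096, -0.1224, 0.3162]
ee_rot: [-0.003, 0.564, 0.826, 0.003]
contact_force: [-0.2, 0.4, -0.1]
width: 0.0513
gripper_force: 0.0
```

Emit:
carry_out:
  linear:
    - [0,0,0]
    - [0,0,0]
    - [0,0,0]
    - [0,0,0]
  angular:
    - [0,0,-0.9]
    - [0,0,-0.9]
    - [0,0,-0.9]
    - [0,0,0]
  hand: [0.6,0.6,0.6,0.6]

```text
clock: 13.37
position: [0.5088, -0.1182, 0.3152]
ee_rot: [-0.008, 0.649, 0.761, 0.006]
contact_force: [0.9, 15.5, -1.3]
width: 0.0515
gripper_force: 0.0
```

Run:
```python
from h import *
np.set_printoptions(precision=4,suppress=True)
s=manip.get_state();p,q=s['position'],s['ee_rot'];np.savez("w9.npz",p=p,q=q);print(p,s['qpos'])
im=manip.get_image("wrist");cv2.imwrite("pics/w9.png",im[:,:,::-1])
plan([.5126,-.118,.213],frame(-83.5,0),s)
hv=cv2.cvtColor(im,cv2.COLOR_RGB2HSV)
m=cv2.inRange(hv,(0,0,178),(180,60,255))|cv2.inRange(hv,(165,90,90),(180,255,255))|cv2.inRange(hv,(0,140,90),(4,255,255))
for r in range(90,400,7):print(r,''.join('#' if m[r,c] else '.' for c in range(200,440,3)))
```

```text
[ 0.5088 -0.1182  0.3152] [-0.368   0.2677  1.7538  0.0191  1.1307 -0.5346]
n 3 lin/row [ 0.0025  0.0002 -0.0682] ang/row [-0.083 -0.013 -0.187] | total lin [ 0.0076  0.0005 -0.2045] ang [-0.249 -0.039 -0.562]
90 ................................................................................
97 ................................................................................
104 ................................................................................
111 ................................................................................
118 ................................................................................
125 ................................................................................
132 ................................................................................
139 ................................................................................
146 ................................................................................
153 ................................................................................
160 ......................................
[... 2232 characters left out ...]
....................
349 ................................................................................
356 ................................................................................
363 ................................................................................
370 ................................................................................
377 ................................................................................
384 ................................................................................
391 ................................................................................
398 ................................................................................
```

Emit:
carry_out:
  linear:
    - [0,0,0]
  angular:
    - [0,0,0]
  hand: [0.6]

```text
clock: 13.5
position: [0.5088, -0.1183, 0.3153]
ee_rot: [-0.008, 0.648, 0.762, 0.006]
contact_force: [1.2, 16.0, -1.1]
width: 0.0508
gripper_force: 0.0
```

Run:
```python
from h import *
np.set_printoptions(precision=4,suppress=True)
s=manip.get_state();print({k:s[k] for k in("position","contact_force","moment","qd","effort")})
f=rot(s);print(f.as_matrix());F=s['contact_force'];Mo=s['moment'];r=np.cross(F,Mo)/(F@F);print("arm of force (about TCP)",r,"line dir",F/np.linalg.norm(F))
```

```text
{'position': array([ 0.5088, -0.1183,  0.3153]), 'contact_force': array([ 1.2346, 16.0133, -1.1063]), 'moment': array([ 1.9773, -0.0277,  0.5872]), 'qd': array([ 0.0004,  0.0003,  0.0011, -0.0027, -0.    , -0.001 ]), 'effort': array([ -8.9643, -38.6021, -24.9245,  -3.9696,  -1.6101,   0.6339])}
[[-0.1605  0.987  -0.0036]
 [ 0.9868  0.1606  0.0192]
 [ 0.0196 -0.0005 -0.9998]]
arm of force (about TCP) [ 0.0362 -0.0112 -0.1223] line dir [ 0.0767  0.9947 -0.0687]
```

A steady 16 N shows on the +x finger at about (0.545,-0.13,0.19), which is the +y end of the lid. I'll back off in +y and approach the cap with the hand leaning to +y instead.

Emit:
carry_out:
  linear:
    - [-0.01,0.02,0]
    - [-0.01,0.03,0]
    - [0,0.03,0]
    - [0,0.02,0]
    - [0,0,0]
  angular:
    - [0,0,0]
    - [0,0,0]
    - [0,0,0]
    - [0,0,0]
    - [0,0,0]
  hand: [0.5,0.5,0.5,0.5,0.5]

```text
clock: 13.92
position: [0.4997, -0.0704, 0.3169]
ee_rot: [-0.002, 0.647, 0.762, 0.003]
contact_force: [0.6, -0.0, -0.9]
width: 0.0424
gripper_force: 0.0
```

Run:
```python
from h import *
np.set_printoptions(precision=4,suppress=True)
s=manip.get_state();print(s['position'],s['contact_force'])
plan([.495,.028,.2465],frame(-84,35),s)
# lid top edge now
t=manip.get_image("top");cv2.imwrite("pics/top9.png",t[:,:,::-1]);hv=cv2.cvtColor(t,cv2.COLOR_RGB2HSV)
for n,im in(("0",cv2.cvtColor(cv2.imread("pics/top0.png"),4)),("9",t)):
    hv=cv2.cvtColor(im,cv2.COLOR_RGB2HSV);m=cv2.inRange(hv,(5,120,90),(22,255,255))
    for r in range(178,200,2):print(n,r,''.join('#' if m[r,c] else '.' for c in range(340,445)))
for r in(184,186,189,192):print(r,plane("top",[(407,r)],.21),plane("top",[(407,r)],.04))
```

```text
[ 0.4997 -0.0704  0.3169] [ 0.6344 -0.0248 -0.9486]
n 8 lin/row [-0.0012  0.0246 -0.0176] ang/row [-0.958 -0.126 -0.089] | total lin [-0.0095  0.1969 -0.1407] ang [-7.665 -1.008 -0.714]
0 178 #######################################################################..................................
0 180 ##....#################################################.#....##.##.......................................
0 182 .##.....########.#######################.###############...#####.........................................
0 184 .######.###########.###################################################################..................
0 186 .#...#########..#....############################.#..#.#.##...################################...........
0 188 .#......##.######....#########################################################################...........
0 190 .#....##########################################################################################.........
0 192 .###.####...##...################################################################....########............
0 194 #####..##...
[... 1089 characters left out ...]
###.........
9 192 .................................################################################......######............
9 194 .................................#################################################..####.................
9 196 ................................#####################################################....................
9 198 ..................................................................................###....................
184 [[ 0.5555 -0.2935  0.21  ]] [[ 0.5902 -0.3308  0.04  ]]
186 [[ 0.5484 -0.2931  0.21  ]] [[ 0.5822 -0.3304  0.04  ]]
189 [[ 0.5377 -0.2924  0.21  ]] [[ 0.5703 -0.3296  0.04  ]]
192 [[ 0.5271 -0.2917  0.21  ]] [[ 0.5584 -0.3289  0.04  ]]
```

Emit:
carry_out:
  linear:
    - [-0.001,0.022,-0.016]
    - [-0.001,0.022,-0.016]
    - [-0.001,0.022,-0.016]
    - [-0.001,0.022,-0.016]
    - [-0.001,0.022,-0.016]
  angular:
    - [-0.852,-0.112,-0.08]
    - [-0.852,-0.112,-0.08]
    - [-0.852,-0.112,-0.08]
    - [-0.852,-0.112,-0.08]
    - [-0.852,-0.112,-0.08]
  hand: [0.5,0.5,0.5,0.5,0.5]

```text
clock: 14.38
position: [0.4982, -0.0172, 0.2768]
ee_rot: [0.127, 0.651, 0.74, -0.112]
contact_force: [-1.1, -0.8, -0.0]
width: 0.0429
gripper_force: 0.0
```

Emit:
carry_out:
  linear:
    - [-0.001,0.022,-0.016]
    - [-0.001,0.022,-0.016]
    - [-0.001,0.022,-0.016]
    - [-0.001,0.021,-0.013]
    - [0,0,0]
    - [0,0,0]
  angular:
    - [-0.852,-0.112,-0.08]
    - [-0.852,-0.112,-0.08]
    - [-0.852,-0.112,-0.08]
    - [-0.852,-0.112,-0.08]
    - [0,0,0]
    - [0,0,0]
  hand: [0.5,0.5,0.5,0.5,0.5,0.5]

```text
clock: 14.88
position: [0.4962, 0.0268, 0.2458]
ee_rot: [0.223, 0.638, 0.709, -0.201]
contact_force: [0.6, -0.5, -0.0]
width: 0.0429
gripper_force: 0.0
```

Run:
```python
from h import *
np.set_printoptions(precision=4,suppress=True)
s=manip.get_state();p,q=s['position'],s['ee_rot'];np.savez("w10.npz",p=p,q=q);print(p,s['qpos'],s['contact_force'])
plan([.495,.028,.2465],frame(-84,35),s);plan([.4997,-.0175,.181],frame(-84,35),s)
im=manip.get_image("wrist");cv2.imwrite("pics/w10.png",im[:,:,::-1])
hv=cv2.cvtColor(im,cv2.COLOR_RGB2HSV)
m=cv2.inRange(hv,(0,0,178),(180,60,255))|cv2.inRange(hv,(165,90,90),(180,255,255))|cv2.inRange(hv,(0,140,90),(4,255,255))
k=cv2.inRange(hv,(0,0,0),(180,255,45))
for r in range(180,330,5):print(r,''.join('#' if m[r,c] else 'x' if k[r,c] else '.' for c in range(200,440,3)))
```

```text
[0.4962 0.0268 0.2458] [ 0.1348  0.361   1.9315 -0.7409  1.0143  0.4862] [ 0.5801 -0.5384 -0.041 ]
n 1 lin/row [-0.0024  0.0024  0.0015] ang/row [-0.002 -0.008 -0.007] | total lin [-0.0024  0.0024  0.0015] ang [-0.002 -0.008 -0.007]
n 3 lin/row [ 0.0023 -0.0295 -0.0432] ang/row [-0.001 -0.003 -0.002] | total lin [ 0.007  -0.0886 -0.1295] ang [-0.002 -0.008 -0.007]
180 .....................................................xxx........................
185 .....................................................xxxx.......................
190 .....................................................xxxx.......................
195 .....................................................xxxxx......................
200 ......................................................xxxx......................
205 ......................................................xxxx......................
210 .............########.............#######..............xxx......................
215 ..................................########......................................
220 .................................##########......
[... 1116 characters left out ...]
#..xxxx.............
290 ....xx.....xxxxxxxx.#..xxx............................xxx..#.xxxxxxxxx..........
295 xxxxxx....xxxx..xxxxx..xx..............................xx..xxxxx...xxxx......xxx
300 xxxxxxxxxxxxxxxxxxxxxx.xx.............xx...............xx.xxxxxxxxxxxxxxxxxxxxxx
305 xxxxxxxxxxxxxxxxxxxxxx.x...............................xx.xxxxxxxxxxxxxxxxxxxxxx
310 xxxxxxxxxxxxxxxxxxxxxx.x................................x.xxxxxxxxxxxxxxxxxxxxxx
315 xxxxx.....xxxxxxxxxxxx....................................xxxxxxxxxxxx....xxxxxx
320 x.........xxxxxxxxxxxx....................................xxxxxxxxxxxx..........
325 ..........xxxxxxxxxxxx....................................xxxxxxxxxxxx..........
```

The cap shows at columns 300-330, centred between the fingers at about 275 and 365. I'll advance and grip.

Emit:
carry_out:
  linear:
    - [0.001,-0.016,-0.024]
    - [0.001,-0.02,-0.03]
    - [0.001,-0.02,-0.03]
    - [0.001,-0.016,-0.024]
    - [0.001,-0.01,-0.013]
    - [0,-0.006,-0.008]
    - [0,0,0]
  angular:
    - [0,0,0]
    - [0,0,0]
    - [0,0,0]
    - [0,0,0]
    - [0,0,0]
    - [0,0,0]
    - [0,0,0]
  hand: [0.5,0.5,0.5,0.5,0.5,0.5,0.5]

```text
clock: 15.52
position: [0.4985, -0.0186, 0.1817]
ee_rot: [0.224, 0.639, 0.707, -0.201]
contact_force: [-0.0, 0.4, 0.9]
width: 0.0425
gripper_force: 0.0
```

Emit:
carry_out:
  linear:
    - [0,0,0]
    - [0,0,0]
    - [0,0,0]
    - [0,0,0]
    - [0,0,0]
    - [0,0,0]
    - [0,0,0]
    - [0,0,0]
  angular:
    - [0,0,0]
    - [0,0,0]
    - [0,0,0]
    - [0,0,0]
    - [0,0,0]
    - [0,0,0]
    - [0,0,0]
    - [0,0,0]
  hand: [0.1,0.1,0.1,0.1,0.1,0.1,0.1,0.1]
  force: 60

```text
clock: 16.18
position: [0.4988, -0.0173, 0.1823]
ee_rot: [0.225, 0.639, 0.708, -0.201]
contact_force: [0.1, 0.7, 5.9]
width: 0.0198
gripper_force: 58.5
```

Emit:
carry_out:
  linear:
    - [0,0,0.01]
    - [0,0,0.02]
    - [0,0,0.03]
    - [-0.01,0,0.04]
    - [-0.01,0,0.04]
    - [-0.01,0,0.04]
    - [-0.01,0,0.04]
    - [0,0,0]
  angular:
    - [0,0,0]
    - [0,0,0]
    - [0,0,0]
    - [0,0,0]
    - [0,0,0]
    - [0,0,0]
    - [0,0,0]
    - [0,0,0]
  hand: [0.1,0.1,0.1,0.1,0.1,0.1,0.1,0.1]

```text
clock: 16.85
position: [0.4783, -0.0173, 0.2948]
ee_rot: [0.226, 0.639, 0.708, -0.199]
contact_force: [0.2, -0.2, -0.4]
width: 0.02
gripper_force: 58.4
```

Run:
```python
from h import *
np.set_printoptions(precision=4,suppress=True)
s=manip.get_state();p,q=s['position'],s['ee_rot'];np.savez("w11.npz",p=p,q=q);print(p,s['width'],s['gripper_force'])
im=manip.get_image("wrist");cv2.imwrite("pics/w11.png",im[:,:,::-1]);cv2.imwrite("pics/scene11.png",manip.get_image("scene")[:,:,::-1])
hv=cv2.cvtColor(im,cv2.COLOR_RGB2HSV)
m=cv2.inRange(hv,(0,0,178),(180,60,255))|cv2.inRange(hv,(165,90,90),(180,255,255))|cv2.inRange(hv,(0,140,90),(4,255,255))
k=cv2.inRange(hv,(0,0,0),(180,255,45))
for r in range(150,360,5):print(r,''.join('#' if m[r,c] else 'x' if k[r,c] else '.' for c in range(200,440,3)))
```

```text
[ 0.4783 -0.0173  0.2948] 0.02000676422578747 58.38190048641991
150 ................................................................................
155 ............##...#############.#................................................
160 ............######################..######......................................
165 .............################..###########......................................
170 .............#################.#########........................................
175 .............############################.......................................
180 .............############################.......................................
185 .............###########################........................................
190 ...............................#########........................................
195 ................................................................................
200 ................................................................................
205 ................................................................................
210 ............
[... 1833 characters left out ...]
xx.....xxxxx.xxxxxxx
320 xxxxxx.x.........xxxxxxxxxxxxx....................xxxxxxxxxxxxx.........xxxxxxxx
325 xxxxxx...........xxxxxxxxxxxxx....................xxxxxxxxxxxxx..........x...xxx
330 xx.x.............xxxxxxxxxxxxx....................xxxxxxxxxxxxx.............xx.x
335 .x...x..........xxxxxx..xxxxxx....................xxxxxx..xxxxxx..........x...xx
340 ....xxx.........xxxxxxxxxxxxxx....................xxxxxxxxxxxxxx.........xxx...x
345 xxxxxxxxxxxxx.xxxxxxxxxxxxxxxx....................xxxxxxxxxxxxxxxxxxxxxxxxxxxxxx
350 xxxxxxxxxxxxx...xxxxxxxxxxxxxxxxxxxx........xxxxxxxxxxxxxxxxxxxx...xxxxxxxxxxxx.
355 xxxxxxxxxx......xxxxx...xxxxxxxxxxxxxxxxxxxxxxxxxxxxxxxx...xxxxxx....xxxxxxxxxxx
```

The tube is held by its cap and hasn't swung, since the cap reads as a round disc at (319,284). I'll work out the placing pose from the tube's position in the tool frame.

```bash
cat > pl.py <<'E'
from h import *
np.set_printoptions(precision=4,suppress=True)
Pg=np.array([.4988,-.0173,.1823]);Rg=R.from_quat([.639,.708,-.201,.225])
cap,cr=Rg.inv().apply(np.array([[.511,-.103,.0525],[.5235,-.222,.025]])-Pg)
E
python3 - <<'E'
from pl import *
print("cap,crimp in tool",cap,cr, np.linalg.norm(cap-cr))
s=manip.get_state()
for t in(35,40,45):
    Rf=frame(-2.4,t);a,b=Rf.apply([cap,cr]);tips=Rf.apply([[.011,0,.171],[-.011,0,.171]])
    mid=(a+b)/2;TCP=np.array([.4595,-.2475,0])-mid; TCP[2]=.031-tips[:,2].min()-.007
    print(t,"TCP",TCP,"cap",TCP+a,"crimp",TCP+b,"tips",(TCP+tips).tolist())
    plan(TCP+[0,0,.1],Rf,s)
E
```

```text
cap,crimp in tool [0.0039 0.0029 0.1559] [-0.0782  0.003   0.2473] 0.1227741829539093
35 TCP [ 0.3134 -0.2443  0.1704] cap [ 0.3997 -0.245   0.0404] crimp [ 0.5193 -0.25    0.0127] tips [[0.40244104271113473, -0.24807109246424944, 0.023999999999999994], [0.42044657990410295, -0.2488257480661301, 0.03661868159972301]]
n 19 lin/row [-0.0173 -0.0239 -0.0023] ang/row [-0.002  0.001  0.938] | total lin [-0.3294 -0.4543 -0.0432] ang [-0.031  0.02  17.823]
40 TCP [ 0.3015 -0.2438  0.1621] cap [ 0.3988 -0.245   0.0401] crimp [ 0.5202 -0.25    0.0229] tips [[0.40287955514303087, -0.24808947158061112, 0.023999999999999994], [0.41971774996682265, -0.24879520104111816, 0.038141327413103845]]
n 19 lin/row [-0.0186 -0.0239 -0.0031] ang/row [-0.045 -0.045  0.937] | total lin [-0.3534 -0.4533 -0.0598] ang [-0.846 -0.846 17.81 ]
45 TCP [ 0.2907 -0.2434  0.1527] cap [ 0.3983 -0.245   0.0397] crimp [ 0.5207 -0.25    0.0331] tips [[0.40374804000829223, -0.24812587188134608, 0.023999999999999994], [0.4192907436331186, -0.24877730417315388, 0.03955634918610405]]
n 19 lin/row [-0.0197 -0.0238 -0.0041] ang/row [-0.087 -0.09   0.935] | total lin [-0.3749 -0.4524 -0.0785] ang [-1.66  -1.712 17.772]
```

Emit:
carry_out:
  linear:
    - [-0.03,0,0]
    - [-0.045,0,0]
    - [-0.045,0,0]
    - [-0.045,0,0]
    - [-0.045,0,0]
    - [-0.03,-0.02,-0.002]
    - [-0.009,-0.03,-0.004]
    - [-0.008,-0.03,-0.004]
  angular:
    - [0,0,0]
    - [-0.03,-0.03,0.6]
    - [-0.04,-0.04,0.85]
    - [-0.04,-0.04,0.85]
    - [-0.04,-0.04,0.85]
    - [-0.04,-0.04,0.85]
    - [-0.04,-0.04,0.85]
    - [-0.04,-0.04,0.85]
  hand: [0.1,0.1,0.1,0.1,0.1,0.1,0.1,0.1]

```text
clock: 17.62
position: [0.3484, -0.057, 0.2852]
ee_rot: [0.277, 0.46, 0.831, -0.146]
contact_force: [-0.0, 0.0, 0.2]
width: 0.0198
gripper_force: 58.5
```

Emit:
carry_out:
  linear:
    - [-0.008,-0.03,-0.004]
    - [-0.008,-0.03,-0.004]
    - [-0.008,-0.03,-0.004]
    - [-0.008,-0.03,-0.004]
    - [-0.008,-0.03,-0.004]
    - [-0.008,-0.03,-0.004]
    - [-0.008,-0.03,-0.004]
    - [-0.008,-0.03,-0.004]
  angular:
    - [-0.04,-0.04,0.85]
    - [-0.04,-0.04,0.85]
    - [-0.04,-0.04,0.85]
    - [-0.04,-0.04,0.85]
    - [-0.04,-0.04,0.85]
    - [-0.04,-0.04,0.85]
    - [-0.04,-0.04,0.85]
    - [-0.04,-0.04,0.85]
  hand: [0.1,0.1,0.1,0.1,0.1,0.1,0.1,0.1]

```text
clock: 18.28
position: [0.3272, -0.1305, 0.2713]
ee_rot: [0.295, 0.31, 0.9, -0.089]
contact_force: [-0.9, 0.1, -0.4]
width: 0.0196
gripper_force: 58.4
```

Run:
```python
from pl import *
s=manip.get_state();print(s['position'],s['width'],s['contact_force'],s['qpos']);plan([.3015,-.2438,.262],frame(-2.4,40),s)
```

```text
[ 0.3272 -0.1305  0.2713] 0.019592655329439043 [-0.9233  0.0537 -0.3658] [-0.555  -0.0326  2.3867 -0.2481  0.1682 -1.2316]
n 8 lin/row [-0.0064 -0.0283 -0.0023] ang/row [-0.072 -0.097  0.957] | total lin [-0.0514 -0.2266 -0.0186] ang [-0.578 -0.775  7.659]
```

The wrist is near its q5 limit, so a 40° lean isn't reachable there. I'll use a 22° lean, and let the crimp touch the recess floor and the tube pivot level in a soft grip.

Run:
```python
from pl import *
plan([.345,-.2453,.285],frame(-2.4,22))
```

```text
n 8 lin/row [ 0.0044 -0.0287  0.0034] ang/row [0.098 0.372 0.958] | total lin [ 0.0356 -0.2296  0.0274] ang [0.786 2.974 7.668]
```

Emit:
carry_out:
  linear:
    - [0.002,-0.01,0.015]
    - [0.002,-0.01,0.005]
    - [0.002,-0.015,0.003]
    - [0.004,-0.02,0.002]
    - [0.004,-0.025,0.002]
    - [0.004,-0.025,0]
    - [0.004,-0.025,0]
    - [0.004,-0.025,0]
  angular:
    - [0.1,0.6,0.2]
    - [0.1,0.6,0.5]
    - [0.1,0.5,0.6]
    - [0.1,0.4,0.7]
    - [0.1,0.3,0.8]
    - [0.1,0.2,0.8]
    - [0.1,0.2,0.8]
    - [0,0.1,0.8]
  hand: [0.1,0.1,0.1,0.1,0.1,0.1,0.1,0.1]

```text
clock: 18.95
position: [0.3408, -0.2083, 0.2849]
ee_rot: [0.195, 0.108, 0.974, -0.045]
contact_force: [-0.4, -0.1, -0.6]
width: 0.02
gripper_force: 58.4
```

Run:
```python
from pl import *
s=manip.get_state();print(s['position'],s['width'],s['contact_force'],s['qpos']);plan([.345,-.2453,.285],frame(-2.4,22),s)
```

```text
[ 0.3408 -0.2083  0.2849] 0.01995091512379146 [-0.4316 -0.0717 -0.587 ] [-0.8109  0.0361  2.193   0.3348  0.5749 -2.4113]
n 3 lin/row [ 0.0028 -0.0247  0.    ] ang/row [0.199 0.045 0.785] | total lin [ 0.0085 -0.0741  0.0001] ang [0.597 0.134 2.355]
```

Run:
```python
from pl import *
plan([.368,-.246,.285],frame(-3.5,12))
```

```text
n 3 lin/row [ 0.0182 -0.0252  0.    ] ang/row [0.305 0.763 0.686] | total lin [ 0.0545 -0.0755  0.0001] ang [0.914 2.289 2.059]
```

Emit:
carry_out:
  linear:
    - [0.012,-0.012,0.001]
    - [0.012,-0.015,0]
    - [0.011,-0.016,0]
    - [0.011,-0.016,0]
    - [0.008,-0.016,0]
    - [0,0,0]
  angular:
    - [0.18,0.6,0.3]
    - [0.18,0.6,0.4]
    - [0.18,0.5,0.4]
    - [0.18,0.4,0.5]
    - [0.18,0.2,0.5]
    - [0,0,0]
  hand: [0.1,0.1,0.1,0.1,0.1,0.1]

```text
clock: 19.45
position: [0.3691, -0.247, 0.2855]
ee_rot: [0.105, 0.029, 0.994, -0.007]
contact_force: [-0.8, -0.3, -0.4]
width: 0.0201
gripper_force: 58.4
```

Run:
```python
from pl import *
s=manip.get_state();p,q=s['position'],s['ee_rot'];print(p,s['width'],s['contact_force'],s['qpos']);plan([.368,-.246,.285],frame(-3.5,12),s)
np.savez("w12.npz",p=p,q=q);im=manip.get_image("wrist");cv2.imwrite("pics/w12.png",im[:,:,::-1])
hv=cv2.cvtColor(im,cv2.COLOR_RGB2HSV)
m=cv2.inRange(hv,(0,0,178),(180,60,255))|cv2.inRange(hv,(165,90,90),(180,255,255))|cv2.inRange(hv,(0,140,90),(4,255,255))
o=cv2.inRange(hv,(8,130,120),(22,255,255))
for r in range(120,360,6):print(r,''.join('#' if m[r,c] else 'o' if o[r,c] else '.' for c in range(140,500,4)))
a,b=rot(s).apply([cap,cr])+p;print(a,b)
```

```text
[ 0.3691 -0.247   0.2855] 0.020068817647077915 [-0.8181 -0.3133 -0.3864] [-0.8068  0.1435  2.0273  0.1888  0.8197 -2.4381]
n 1 lin/row [-0.0021  0.002  -0.001 ] ang/row [ 0.088  0.009 -0.028] | total lin [-0.0021  0.002  -0.001 ] ang [ 0.088  0.009 -0.028]
120 ..........................................................................................
126 ..........................................................................................
132 ............................o............ooooooooooooooo.....oo.o.oo.......o..............
138 ............oo........o....o.....ooooooooooooooooooooooo......o..o.o..o.o....ooooo........
144 ........o.ooo.o.oooo.oooooooooooooooooooooooooooooooooooooooooooooooooooooooooooooo.......
150 ......ooooooooooooooooooooooooooooooooooooooooooooooooooooooooooooooooooooooooooooooooooo.
156 .oooooooooooooooooooo................................................................oooo.
162 .oo...................................ooooooooooooooooo................................oo.
168 ..o...................................ooooooooooooooooo........................
[... 2308 characters left out ...]
...........................oooooooooooo.......................................
324 ......................................oooooooooooooo......................................
330 ..........................................................................................
336 ..........................................................................................
342 ..........................................................................................
348 ..........................................................................................
354 ..........................................................................................
[ 0.3979 -0.2468  0.1322] [ 0.4971 -0.2531  0.0601]
```

Emit:
carry_out:
  linear:
    - [-0.001,0.001,-0.02]
    - [-0.001,0.001,-0.03]
    - [0,0,-0.02]
    - [0,0,-0.012]
    - [0,0,-0.012]
    - [0,0,-0.012]
    - [0,0,-0.012]
  angular:
    - [0,0,0]
    - [0,0,0]
    - [0,0,0]
    - [0,0,0]
    - [0,0,0]
    - [0,0,0]
    - [0,0,0]
  hand: [0.1,0.1,0.1,0.1,0.1,0.1,0.1]
  force: 25

```text
clock: 20.08
position: [0.367, -0.2443, 0.2278]
ee_rot: [0.106, 0.029, 0.994, -0.007]
contact_force: [-1.6, 0.3, 4.7]
width: 0.0202
gripper_force: 50.8
```

Emit:
carry_out:
  linear:
    - [0,0,-0.012]
    - [0,0,-0.012]
    - [0,0,-0.012]
    - [0,0,-0.012]
    - [0,0,-0.01]
    - [0,0,0]
  angular:
    - [0,0,0]
    - [0,0,0]
    - [0,0,0]
    - [0,0,0]
    - [0,0,0]
    - [0,0,0]
  hand: [0.1,0.1,0.1,0.1,0.1,0.1]

```text
clock: 20.58
position: [0.3669, -0.2442, 0.1977]
ee_rot: [0.105, 0.029, 0.994, -0.006]
contact_force: [-0.2, -0.4, 1.4]
width: 0.02
gripper_force: 38.7
```

Emit:
carry_out:
  linear:
    - [0,0,-0.008]
    - [0,0,-0.008]
    - [0,0,-0.003]
    - [0,0,0]
  angular:
    - [0,0,0]
    - [0,0,0]
    - [0,0,0]
    - [0,0,0]
  hand: [0.1,0.1,0.1,0.1]

```text
clock: 20.92
position: [0.3669, -0.2442, 0.1889]
ee_rot: [0.105, 0.029, 0.994, -0.007]
contact_force: [-0.2, -0.1, 1.5]
width: 0.0199
gripper_force: 36.6
```

Run:
```python
from pl import *
s=manip.get_state();p,q=s['position'],s['ee_rot'];print(p,s['width'],s['contact_force'],s['moment'])
np.savez("w13.npz",p=p,q=q);im=manip.get_image("wrist");cv2.imwrite("pics/w13.png",im[:,:,::-1])
hv=cv2.cvtColor(im,cv2.COLOR_RGB2HSV)
m=cv2.inRange(hv,(0,0,178),(180,60,255))|cv2.inRange(hv,(165,90,90),(180,255,255))|cv2.inRange(hv,(0,140,90),(4,255,255))
o=cv2.inRange(hv,(8,130,120),(22,255,255))
for r in range(180,370,6):print(r,''.join('#' if m[r,c] else 'o' if o[r,c] else '.' for c in range(180,480,4)))
```

```text
[ 0.3669 -0.2442  0.1889] 0.01989767353196654 [-0.1742 -0.0639  1.4748] [-0.0713 -0.0028 -0.0254]
180 ...........................................................................
186 ...........................................................................
192 ...........................................................................
198 oo.oo.ooo......oooooooooooooooooooooooooooooooooooo.......ooo.oo.ooo.oo.oo.
204 o.ooo.oo.......oooooooooooooooooooooooooooooooooooo......o.oo.ooo.oo..oo.oo
210 .ooo.oo.o.....oooooooooooooooooooooooooooooooooooooo.......ooo.ooo.ooo.oo.o
216 ooo.ooo.o.....ooooooooooooooooooooooooooooooooooooooo....oo.ooo.ooo.oo.ooo.
222 ooooooooooooooooooooooooooooooooooooooooooooooooooooooooooooooooooooooooooo
228 ooooooooooooooooooooooooooooooooooooooooooooooooooooooooooooooooooooooooooo
234 ooooooooooooooooooooooooooooooooooooooooooooooooooooooooooooooooooooooooooo
240 ooooooooooooooooooooooooooooooooooooooooooooooooooooooooooooooooooooooooooo
246 ......................oooooooooooooooooooooooooo...........................
252 .......................oooo...oooooooo
[... 857 characters left out ...]
..............o##########...............................####
324 ............................oo.#########oo...............................##
330 .........o..................oo.#########.o.................................
336 .......oo...................oo.########..o.................................
342 ............................oo.#.#..#.##.o.................................
348 ................o...............##.##......................................
354 ...........................................................................
360 ........................................................#..................
366 ........................................................###................
```

Emit:
carry_out:
  linear:
    - [0,0,0]
    - [0,0,0]
    - [0,0,0.004]
    - [0,0,0.004]
    - [0,0,0.006]
    - [0,0,0.01]
  angular:
    - [0,0,0]
    - [0,0,0]
    - [0,0,0]
    - [0,0,0]
    - [0,0,0]
    - [0,0,0]
  hand: [0.28,0.3,0.34,0.38,0.45,0.5]

```text
clock: 21.47
position: [0.3669, -0.2442, 0.2014]
ee_rot: [0.105, 0.029, 0.994, -0.007]
contact_force: [0.3, 0.1, 0.8]
width: 0.0427
gripper_force: 0.0
```

Emit:
carry_out:
  linear:
    - [0,0,0.04]
    - [0,0,0.06]
    - [0,0,0.06]
    - [0,0,0.05]
    - [0,0,0]
  angular:
    - [0,0.5,0]
    - [0,0.6,0]
    - [0,0.6,0]
    - [0,0.6,0]
    - [0,0,0]
  hand: [0.55,0.7,0.8,0.9,0.9]

```text
clock: 21.88
position: [0.3689, -0.2457, 0.3116]
ee_rot: [0.017, 0.027, 0.999, -0.014]
contact_force: [1.3, -0.3, 0.1]
width: 0.0769
gripper_force: 0.0
```

Run:
```python
from pl import *
s=manip.get_state();p,q=s['position'],s['ee_rot'];print(p,s['width'],s['contact_force'],s['qpos'])
np.savez("w14.npz",p=p,q=q);im=manip.get_image("wrist");cv2.imwrite("pics/w14.png",im[:,:,::-1])
cv2.imwrite("pics/scene14.png",manip.get_image("scene")[:,:,::-1])
hv=cv2.cvtColor(im,cv2.COLOR_RGB2HSV)
m=cv2.inRange(hv,(0,0,178),(180,60,255))|cv2.inRange(hv,(165,90,90),(180,255,255))|cv2.inRange(hv,(0,140,90),(4,255,255))
o=cv2.inRange(hv,(8,130,120),(22,255,255))
for r in range(80,370,7):print(r,''.join('#' if m[r,c] else 'o' if o[r,c] else '.' for c in range(140,480,4)))
```

```text
[ 0.3689 -0.2457  0.3116] 0.07691375473712354 [ 1.3119 -0.2689  0.0685] [-0.7458  0.1444  1.9338  0.0025  1.0196 -2.263 ]
80 .....................................................................................
87 .....................................................................................
94 .....................................................................................
101 .....................................................................................
108 .....................................................................................
115 .....................................................................................
122 .....................................................................................
129 .....................................................................................
136 .....................................................................................
143 .....................................................................................
150 .............................................................................
[... 2098 characters left out ...]
......................................................................
325 .....................................................................................
332 .....................................................................................
339 ..........................oooooooooooo.................o.ooooooo.....................
346 ...........................oooooo.......oooooooo.........ooooo.......................
353 ............................oooo...........................ooo.......................
360 .....................................................................................
367 .....................................................................................
```

The tube lies straight and centred in its recess, cap towards the handle (columns 316-340 inside the recess at 304-352). Next is the logger.

Run:
```python
from pl import *
plan([.464,.258,.31],frame(14.5,25))
```

```text
n 15 lin/row [0.0129 0.067  0.0003] ang/row [ 0.05  -0.336  0.257] | total lin [0.1934 1.0046 0.0051] ang [ 0.751 -5.04   3.856]
```

Emit:
carry_out:
  linear:
    - [0.012,0.063,0]
    - [0.012,0.063,0]
    - [0.012,0.063,0]
    - [0.012,0.063,0]
    - [0.012,0.063,0]
    - [0.012,0.063,0]
    - [0.012,0.063,0]
    - [0.012,0.063,0]
  angular:
    - [0.047,-0.315,0.241]
    - [0.047,-0.315,0.241]
    - [0.047,-0.315,0.241]
    - [0.047,-0.315,0.241]
    - [0.047,-0.315,0.241]
    - [0.047,-0.315,0.241]
    - [0.047,-0.315,0.241]
    - [0.047,-0.315,0.241]
  hand: [1,1,1,1,1,1,1,1]

```text
clock: 22.65
position: [0.4139, 0.0092, 0.3048]
ee_rot: [0.114, -0.048, 0.992, 0.01]
contact_force: [-0.6, -0.2, 0.1]
width: 0.0854
gripper_force: 0.0
```

Emit:
carry_out:
  linear:
    - [0.012,0.063,0]
    - [0.012,0.063,0]
    - [0.012,0.063,0]
    - [0.012,0.063,0]
    - [0.012,0.063,0]
    - [0.012,0.063,0]
    - [0.012,0.063,0]
    - [0.012,0.063,0]
  angular:
    - [0.047,-0.315,0.241]
    - [0.047,-0.315,0.241]
    - [0.047,-0.315,0.241]
    - [0.047,-0.315,0.241]
    - [0.047,-0.315,0.241]
    - [0.047,-0.315,0.241]
    - [0.047,-0.315,0.241]
    - [0.047,-0.315,0.241]
  hand: [1,1,1,1,1,1,1,1]

```text
clock: 23.32
position: [0.462, 0.2609, 0.3044]
ee_rot: [0.212, -0.124, 0.969, 0.028]
contact_force: [0.6, -0.8, -1.1]
width: 0.0854
gripper_force: 0.0
```

Emit:
carry_out:
  linear:
    - [0,0,0]
    - [0,0,0]
  angular:
    - [0,0,0]
    - [0,0,0]
  hand: [1,1]

```text
clock: 23.48
position: [0.4621, 0.2606, 0.3044]
ee_rot: [0.211, -0.125, 0.969, 0.028]
contact_force: [-1.0, -1.1, -0.1]
width: 0.0855
gripper_force: 0.0
```

Run:
```python
from pl import *
s=manip.get_state();p,q=s['position'],s['ee_rot'];print(p,s['contact_force'])
np.savez("w15.npz",p=p,q=q);im=manip.get_image("wrist");cv2.imwrite("pics/w15.png",im[:,:,::-1])
plan([.464,.258,.31],frame(14.5,25),s)
hv=cv2.cvtColor(im,cv2.COLOR_RGB2HSV);m=cv2.inRange(hv,(0,0,165),(180,60,255));m=cv2.morphologyEx(m,cv2.MORPH_CLOSE,np.ones((3,3)))
nn,lab,st,ce=cv2.connectedComponentsWithStats(m)
n=-frame(14.5,25).as_matrix()[:,2];base=np.array([.593,.185,.0755])
def on(uv,h):
    o,D,_=wray(uv,p,q);return o+D*(((base+n*h-o)@n)/(D@n))[:,None]
for i in range(1,nn):
    if st[i,4]>600:
        print(st[i],ce[i])
        if 230<ce[i][0]<420:
            for r in range(st[i,1],st[i,1]+st[i,3],8):
                x=np.flatnonzero(lab[r]==i);X=on([(x[0],r),(x[-1]+1,r)],.02);print(r,x[0],x[-1],X.mean(0),np.linalg.norm(X[0]-X[1]))
```

```text
[0.4621 0.2606 0.3044] [-0.9813 -1.0729 -0.097 ]
n 1 lin/row [ 0.0038 -0.0052  0.0113] ang/row [ 0.002 -0.086 -0.037] | total lin [ 0.0038 -0.0052  0.0113] ang [ 0.002 -0.086 -0.037]
[  500     0   140   182 17059] [578.8545  89.2206]
[ 277  164   76  108 5336] [316.0716 210.375 ]
164 286 327 [0.5255 0.2693 0.0769] 0.028104324445339033
172 277 352 [0.5289 0.2757 0.0792] 0.051319006856154044
180 277 352 [0.5338 0.277  0.0816] 0.05168979710583664
188 277 352 [0.5388 0.2783 0.084 ] 0.05208910106685196
196 277 352 [0.5439 0.2796 0.0864] 0.05251809903062393
204 278 351 [0.549  0.2809 0.0889] 0.051570315058457994
212 278 351 [0.5542 0.2822 0.0914] 0.05204955930375817
220 278 351 [0.5596 0.2836 0.094 ] 0.05256195218357929
228 278 350 [0.5651 0.2847 0.0966] 0.05238602851778296
236 279 349 [0.5707 0.2861 0.0993] 0.05149744666010324
244 279 349 [0.5764 0.2876 0.1021] 0.052094721524759975
252 280 349 [0.5822 0.2894 0.1049] 0.051980421846071025
260 280 348 [0.5884 0.2906 0.1078] 0.05189204133226138
268 282 346 [0.5945 0.2922 0.1108] 0.04952025177831275
[ 423  169   69   98 3501] [447.2294 215.5053]
```

Run:
```python
from pl import *
plan([.4943,.2664,.2443],frame(14.3,25))
```

```text
n 2 lin/row [ 0.0324  0.0069 -0.0601] ang/row [ 0.004 -0.047 -0.03 ] | total lin [ 0.0648  0.0137 -0.1202] ang [ 0.007 -0.094 -0.06 ]
```

Emit:
carry_out:
  linear:
    - [0.012,0.003,-0.022]
    - [0.014,0.003,-0.026]
    - [0.014,0.003,-0.026]
    - [0.014,0.003,-0.026]
    - [0.011,0.002,-0.02]
    - [0,0,0]
    - [0,0,0]
  angular:
    - [0,-0.03,-0.02]
    - [0,-0.03,-0.02]
    - [0,-0.03,-0.02]
    - [0,0,0]
    - [0,0,0]
    - [0,0,0]
    - [0,0,0]
  hand: [0.8,0.78,0.78,0.78,0.78,0.78,0.78]
  force: 40

```text
clock: 24.12
position: [0.4952, 0.2656, 0.2454]
ee_rot: [0.216, -0.12, 0.969, 0.027]
contact_force: [-0.3, 0.8, 0.2]
width: 0.0669
gripper_force: 0.0
```

Emit:
carry_out:
  linear:
    - [0.0016,0.0004,-0.0036]
    - [0.0016,0.0004,-0.0036]
    - [0.0016,0.0004,-0.0036]
    - [0,0,0]
    - [0,0,0]
  angular:
    - [0,0,0]
    - [0,0,0]
    - [0,0,0]
    - [0,0,0]
    - [0,0,0]
  hand: [0.78,0.78,0.78,0.78,0.78]

```text
clock: 24.53
position: [0.4978, 0.2674, 0.2411]
ee_rot: [0.217, -0.121, 0.968, 0.027]
contact_force: [0.2, 0.8, -0.5]
width: 0.0659
gripper_force: 0.0
```

Emit:
carry_out:
  linear:
    - [0.0016,0.0004,-0.0036]
    - [0.0016,0.0004,-0.0036]
    - [0,0,0]
    - [0,0,0]
  angular:
    - [0,0,0]
    - [0,0,0]
    - [0,0,0]
    - [0,0,0]
  hand: [0.78,0.78,0.78,0.78]

```text
clock: 24.87
position: [0.4994, 0.2677, 0.237]
ee_rot: [0.217, -0.121, 0.968, 0.027]
contact_force: [0.1, -0.0, -0.8]
width: 0.0666
gripper_force: 0.0
```

Emit:
carry_out:
  linear:
    - [0.0016,0.0004,-0.0036]
    - [0.0016,0.0004,-0.0036]
    - [0,0,0]
    - [0,0,0]
  angular:
    - [0,0,0]
    - [0,0,0]
    - [0,0,0]
    - [0,0,0]
  hand: [0.78,0.78,0.78,0.78]

```text
clock: 25.2
position: [0.5011, 0.2681, 0.2334]
ee_rot: [0.217, -0.121, 0.968, 0.027]
contact_force: [0.4, 0.7, -0.1]
width: 0.0667
gripper_force: 0.0
```

Emit:
carry_out:
  linear:
    - [0.0016,0.0004,-0.0036]
    - [0,0,0]
    - [0,0,0]
  angular:
    - [0,0,0]
    - [0,0,0]
    - [0,0,0]
  hand: [0.78,0.78,0.78]

```text
clock: 25.45
position: [0.5019, 0.2683, 0.2317]
ee_rot: [0.217, -0.121, 0.968, 0.027]
contact_force: [-1.1, -0.2, -0.2]
width: 0.0667
gripper_force: 0.0
```

Emit:
carry_out:
  linear:
    - [0.0016,0.0004,-0.0036]
    - [0,0,0]
    - [0,0,0]
  angular:
    - [0,0,0]
    - [0,0,0]
    - [0,0,0]
  hand: [0.78,0.78,0.78]

```text
clock: 25.7
position: [0.5027, 0.2685, 0.2299]
ee_rot: [0.217, -0.121, 0.968, 0.027]
contact_force: [-0.8, -0.4, 0.4]
width: 0.0663
gripper_force: 0.0
```

Emit:
carry_out:
  linear:
    - [0.0016,0.0004,-0.0036]
    - [0,0,0]
    - [0,0,0]
  angular:
    - [0,0,0]
    - [0,0,0]
    - [0,0,0]
  hand: [0.78,0.78,0.78]

```text
clock: 25.95
position: [0.5035, 0.2687, 0.2281]
ee_rot: [0.217, -0.121, 0.968, 0.027]
contact_force: [0.4, 0.5, -0.3]
width: 0.0667
gripper_force: 0.0
```

Emit:
carry_out:
  linear:
    - [0.0016,0.0004,-0.0036]
    - [0,0,0]
    - [0,0,0]
  angular:
    - [0,0,0]
    - [0,0,0]
    - [0,0,0]
  hand: [0.78,0.78,0.78]

```text
clock: 26.2
position: [0.5035, 0.2688, 0.2278]
ee_rot: [0.217, -0.121, 0.968, 0.027]
contact_force: [-7.9, -2.3, 12.1]
width: 0.0671
gripper_force: 7.1
```

Emit:
carry_out:
  linear:
    - [-0.0043,-0.0011,0.0095]
    - [-0.0043,-0.0011,0.0095]
    - [0,0,0]
    - [0,0,0]
  angular:
    - [0,0,0]
    - [0,0,0]
    - [0,0,0]
    - [0,0,0]
  hand: [0.78,0.78,0.78,0.78]

```text
clock: 26.53
position: [0.5, 0.2679, 0.2363]
ee_rot: [0.217, -0.121, 0.968, 0.027]
contact_force: [-0.4, 0.2, 0.5]
width: 0.0665
gripper_force: 0.0
```

Emit:
carry_out:
  linear:
    - [0,0,0]
    - [0,0,0]
    - [0,0,0]
    - [0,0,0]
    - [0,0,0]
    - [0,0,0]
    - [0,0,0]
    - [0,0,0]
  angular:
    - [0,0,0]
    - [0,0,0]
    - [0,0,0]
    - [0,0,0]
    - [0,0,0]
    - [0,0,0]
    - [0,0,0]
    - [0,0,0]
  hand: [0.5,0.5,0.5,0.5,0.5,0.5,0.5,0.5]
  force: 60

```text
clock: 27.2
position: [0.4998, 0.2677, 0.2363]
ee_rot: [0.217, -0.121, 0.968, 0.027]
contact_force: [-3.5, -1.1, 6.7]
width: 0.0523
gripper_force: 62.4
```

Run:
```python
from pl import *
s=manip.get_state();p,q=s['position'],s['ee_rot'];R0=rot(s);n=-R0.as_matrix()[:,2]
h=p+n*.08;c=np.array([.4577,-.3245,.28]);print(p,n)
for a,b,Ra,Rb in((p,h,R0,R0),(h,c,R0,frame(-2.4,0))): plan(b,Rb,dict(position=a,ee_rot=Ra.as_quat()[[3,0,1,2]]))
```

```text
[0.4998 0.2677 0.2363] [-0.4132 -0.1051  0.9045]
n 3 lin/row [-0.022  -0.0056  0.0482] ang/row [0. 0. 0.] | total lin [-0.0661 -0.0168  0.1447] ang [0. 0. 0.]
n 17 lin/row [-0.0011 -0.0687 -0.0034] ang/row [-0.034  0.323 -0.21 ] | total lin [-0.018  -1.1677 -0.0573] ang [-0.572  5.495 -3.572]
```

Emit:
carry_out:
  linear:
    - [-0.005,-0.001,0.01]
    - [-0.01,-0.003,0.024]
    - [-0.015,-0.004,0.033]
    - [-0.018,-0.004,0.039]
    - [-0.018,-0.005,0.039]
    - [0,-0.02,0]
    - [-0.001,-0.04,-0.002]
    - [-0.001,-0.05,-0.003]
  angular:
    - [0,0,0]
    - [0,0,0]
    - [0,0,0]
    - [0,0,0]
    - [0,0,0]
    - [-0.02,0.15,-0.1]
    - [-0.026,0.25,-0.16]
    - [-0.026,0.25,-0.165]
  hand: [0.5,0.5,0.5,0.5,0.5,0.5,0.5,0.5]

```text
clock: 27.87
position: [0.4657, 0.2042, 0.3058]
ee_rot: [0.191, -0.105, 0.976, 0.024]
contact_force: [0.3, 0.5, -1.4]
width: 0.0521
gripper_force: 63.1
```

Emit:
carry_out:
  linear:
    - [-0.001,-0.056,-0.003]
    - [-0.001,-0.056,-0.003]
    - [-0.001,-0.056,-0.003]
    - [-0.001,-0.056,-0.003]
    - [-0.001,-0.056,-0.003]
    - [-0.001,-0.056,-0.003]
    - [-0.001,-0.056,-0.003]
    - [-0.001,-0.056,-0.003]
  angular:
    - [-0.026,0.255,-0.166]
    - [-0.026,0.255,-0.166]
    - [-0.026,0.255,-0.166]
    - [-0.026,0.255,-0.166]
    - [-0.026,0.255,-0.166]
    - [-0.026,0.255,-0.166]
    - [-0.026,0.255,-0.166]
    - [-0.026,0.255,-0.166]
  hand: [0.5,0.5,0.5,0.5,0.5,0.5,0.5,0.5]

```text
clock: 28.53
position: [0.4614, -0.0215, 0.293]
ee_rot: [0.11, -0.051, 0.992, 0.014]
contact_force: [0.1, -0.6, -0.7]
width: 0.0521
gripper_force: 63.1
```

Run:
```python
from pl import *
s=manip.get_state();print(s['position'],s['width'],s['gripper_force']);plan([.4577,-.3245,.28],frame(-2.4,0),s)
```

```text
[ 0.4614 -0.0215  0.293 ] 0.05212659155680062 63.06013895829256
n 9 lin/row [-0.0008 -0.0673 -0.0029] ang/row [-0.033  0.308 -0.2  ] | total lin [-0.0074 -0.606  -0.026 ] ang [-0.298  2.771 -1.804]
```

Emit:
carry_out:
  linear:
    - [-0.001,-0.056,-0.003]
    - [-0.001,-0.056,-0.003]
    - [-0.001,-0.056,-0.003]
    - [-0.001,-0.056,-0.003]
    - [-0.001,-0.056,-0.002]
    - [-0.001,-0.056,-0.002]
    - [-0.001,-0.056,-0.002]
    - [0,-0.056,-0.002]
  angular:
    - [-0.026,0.26,-0.166]
    - [-0.026,0.26,-0.166]
    - [-0.026,0.26,-0.166]
    - [-0.026,0.26,-0.166]
    - [-0.026,0.26,-0.166]
    - [-0.026,0.26,-0.166]
    - [-0.026,0.26,-0.166]
    - [-0.026,0.26,-0.166]
  hand: [0.5,0.5,0.5,0.5,0.5,0.5,0.5,0.5]

```text
clock: 29.2
position: [0.4577, -0.2455, 0.2828]
ee_rot: [0.028, 0.002, 1.0, 0.005]
contact_force: [0.5, 0.3, -1.2]
width: 0.0523
gripper_force: 63.1
```

Emit:
carry_out:
  linear:
    - [0,-0.055,-0.002]
    - [0,-0.055,-0.002]
    - [0,-0.03,-0.002]
    - [0,-0.018,-0.001]
    - [0,0,0]
    - [0,0,0]
  angular:
    - [-0.026,0.26,-0.166]
    - [-0.026,0.26,-0.166]
    - [-0.026,0.17,-0.14]
    - [0,0,0]
    - [0,0,0]
    - [0,0,0]
  hand: [0.5,0.5,0.5,0.5,0.5,0.5]

```text
clock: 29.7
position: [0.4581, -0.3221, 0.2798]
ee_rot: [0.001, 0.02, 1.0, 0.001]
contact_force: [0.0, 1.0, -0.5]
width: 0.0523
gripper_force: 63.1
```

Run:
```python
from pl import *
s=manip.get_state();p,q=s['position'],s['ee_rot'];print(s['position'],s['width'],s['gripper_force'],s['qpos'][5]);plan([.4577,-.3245,.28],frame(-2.4,0),s)
np.savez("w16.npz",p=p,q=q);im=manip.get_image("wrist");cv2.imwrite("pics/w16.png",im[:,:,::-1])
hv=cv2.cvtColor(im,cv2.COLOR_RGB2HSV)
m=cv2.inRange(hv,(0,0,178),(180,60,255))
o=cv2.inRange(hv,(8,130,120),(22,255,255))
for r in range(110,370,7):print(r,''.join('#' if m[r,c] else 'o' if o[r,c] else '.' for c in range(200,540,4)))
```

```text
[ 0.4581 -0.3221  0.2798] 0.05233784771511592 63.05776238079542 -2.270048144266364
n 1 lin/row [-0.0008 -0.0049  0.0004] ang/row [-0.037  0.025 -0.012] | total lin [-0.0008 -0.0049  0.0004] ang [-0.037  0.025 -0.012]
110 .....oo...........................................................................ooo
117 ......o......................................oooooooooooooo..........................
124 ......o......................................ooooooo.oooooooo........................
131 ......o......................................ooooo..######ooo........................
138 ......oo.........ooooooooooooooooooooooo.....ooooo..######ooo........................
145 ......oo.........ooooooooooooooooooooooo.....ooooo.######.ooo........................
152 ......oo.........ooooooooooooooooooooooo.....ooooo.######.ooo....oooooooo............
159 ......oo.........ooooooooooooooooooooooo.....oooo...#####oooo....oo..................
166 ......oo.........oooooooooooooooo...oooo.....oooo..######ooo.....oo.....#######......
173 ......oo.........oo..........................oooo..#####.ooo.....oo..
[... 1836 characters left out ...]
ooo###.............#..#.###.oo........................................
327 ...................###############.##.###............................................
334 .....................................................................................
341 .....................................................................................
348 .....................................................................................
355 .....................................................................................
362 .....................................................................................
369 .....................................................................................
```

Run:
```python
from pl import *
o,D,_=wray([(320,186),(320,331),(264,230),(377,230)],np.zeros(3),np.array([1.,0,0,0]))
X=o+D*((.155-o[2])/D[:,2])[:,None];print(X)
```

```text
[[ 0.0445  0.0006  0.155 ]
 [-0.0361  0.0009  0.155 ]
 [ 0.0241 -0.0243  0.155 ]
 [ 0.0241  0.0262  0.155 ]]
```

Emit:
carry_out:
  linear:
    - [0.008,-0.003,-0.02]
    - [0.008,-0.002,-0.04]
    - [0,0,-0.04]
    - [0,0,-0.04]
    - [0,0,-0.025]
    - [0,0,-0.0145]
    - [0,0,0]
  angular:
    - [0,0,0]
    - [0,0,0]
    - [0,0,0]
    - [0,0,0]
    - [0,0,0]
    - [0,0,0]
    - [0,0,0]
  hand: [0.5,0.5,0.5,0.5,0.5,0.5,0.5]

```text
clock: 30.33
position: [0.4662, -0.3235, 0.19]
ee_rot: [0.0, 0.02, 1.0, 0.002]
contact_force: [-0.1, 0.9, -1.0]
width: 0.0524
gripper_force: 63.3
```

Emit:
carry_out:
  linear:
    - [0,0,0]
    - [0,0,0]
    - [0,0,0]
    - [0,0,0.01]
    - [0,0,0.03]
    - [0,0,0.06]
    - [0,0,0.06]
    - [0,0,0.06]
  angular:
    - [0,0,0]
    - [0,0,0]
    - [0,0,0]
    - [0,0,0]
    - [0,0,0]
    - [0,0,0]
    - [0,0,0]
    - [0,0,0]
  hand: [0.72,0.72,0.72,0.72,0.72,0.72,0.72,0.72]

```text
clock: 31.0
position: [0.4663, -0.3251, 0.3023]
ee_rot: [0.001, 0.02, 1.0, 0.0]
contact_force: [0.6, -0.1, -1.3]
width: 0.0613
gripper_force: 0.0
```

Emit:
carry_out:
  linear:
    - [0,0.04,0.06]
    - [0,0.05,0.04]
    - [0,0.05,0]
    - [0,0,0]
    - [0,0,0]
  angular:
    - [0,0,0]
    - [0,0,0]
    - [0,0,0]
    - [0,0,0]
    - [0,0,0]
  hand: [0.72,0.72,0.72,0.72,0.72]

```text
clock: 31.42
position: [0.4663, -0.254, 0.3518]
ee_rot: [0.002, 0.019, 1.0, -0.0]
contact_force: [-0.0, 0.7, -0.1]
width: 0.0615
gripper_force: 0.0
```

Run:
```python
from pl import *
s=manip.get_state();p,q=s['position'],s['ee_rot'];print(p,s['qpos'])
np.savez("w17.npz",p=p,q=q);im=manip.get_image("wrist");cv2.imwrite("pics/w17.png",im[:,:,::-1])
hv=cv2.cvtColor(im,cv2.COLOR_RGB2HSV)
m=cv2.inRange(hv,(0,0,172),(180,60,255));k=cv2.inRange(hv,(160,90,70),(180,255,255))
o=cv2.inRange(hv,(8,130,120),(22,255,255))
for r in range(90,300,5):print(r,''.join('#' if m[r,c] else 'p' if k[r,c] else 'o' if o[r,c] else '.' for c in range(150,470,3)))
```

```text
[ 0.4663 -0.254   0.3518] [-0.6307  0.2451  1.6855  0.0023  1.2073 -2.1638]
90 ..........oooooooooooooooooooooooo............................................ooooooooooooooooooooooo......
95 .........oooooo..................................................................................ooooooo...
100 .........oo...........................................................................................oo...
105 ..........o......................................ooooooooooooooooooo..................................oo...
110 ..........oo.....................................oooooo......ooooooo..................................oo...
115 ..........oo.....................................ooooo########oooooo..................................oo...
120 ..........oo.....................ooooooooooo.....ooooo########ooooo...................................oo...
125 ..........oo..........oooooooooooooooooooooo.....ooooo########oooooo..................................o....
130 ..........oo..........ooooooooooooo.oooooooo.....ooooo########ooooo......ooooo........................o....
135 ..........oo..
[... 2977 characters left out ...]
........ooooooo.............
270 ...................oooooo............ooooooooooooooooooooooooooooooooooooooo............oooooo.............
275 ..........................................o....oooooooooooooooooooooooooooo................................
280 ..........o...........................................................................................o....
285 ...........................................................................................................
290 ............................##......................................................##.....................
295 .............................#......................................................#......................
```

All three goods lie straight in their recesses: logger at columns 222-276, tube at 309-339, carton at 381-425. Next is the lid: close the fingers, go over its top edge and come down behind it.

Emit:
carry_out:
  linear:
    - [0,0.01,0.05]
    - [0,0.02,0.06]
    - [0,0.03,0.06]
    - [0.03,0.04,0.01]
    - [0.06,0.03,0]
    - [0.065,0.03,0]
    - [0.065,0.02,0]
    - [0.065,0,0]
  angular:
    - [0,0,0]
    - [0,0,0]
    - [0,0,0]
    - [0,0,0]
    - [0,0,0]
    - [0,0,0]
    - [0,0,0]
    - [0,0,0]
  hand: [0,0,0,0,0,0,0,0]

```text
clock: 32.13
position: [0.6104, -0.1641, 0.4404]
ee_rot: [0.001, 0.02, 1.0, 0.001]
contact_force: [0.1, -1.1, 0.7]
width: -0.0001
gripper_force: 0.0
```

Emit:
carry_out:
  linear:
    - [0.02,0,0]
    - [0,0,0]
    - [0,0,0]
  angular:
    - [0,0,0]
    - [0,0,0]
    - [0,0,0]
  hand: [0,0,0]

```text
clock: 32.38
position: [0.619, -0.1661, 0.4394]
ee_rot: [-0.0, 0.02, 1.0, 0.001]
contact_force: [-0.1, -0.5, -0.1]
width: -0.0001
gripper_force: 0.0
```

Run:
```python
from pl import *
s=manip.get_state();p,q=s['position'],s['ee_rot'];print(p,s['contact_force'])
np.savez("w18.npz",p=p,q=q);im=manip.get_image("wrist");cv2.imwrite("pics/w18.png",im[:,:,::-1])
cv2.imwrite("pics/scene18.png",manip.get_image("scene")[:,:,::-1])
hv=cv2.cvtColor(im,cv2.COLOR_RGB2HSV)
o=cv2.inRange(hv,(6,130,90),(24,255,255));k=cv2.inRange(hv,(0,0,0),(180,255,50));b=cv2.inRange(hv,(100,80,40),(125,255,255))
for r in range(100,400,8):print(r,''.join('o' if o[r,c] else 'x' if k[r,c] else 'b' if b[r,c] else '.' for c in range(60,560,5)))
```

```text
[ 0.619  -0.1661  0.4394] [-0.1016 -0.5293 -0.063 ]
100 bbbbbbbbbbbb.....oo.......................................o.........................................
108 bbbbbbbbbbbb.....oo.....................................oooo........................................
116 bbbbbbbbbbbb.....ooooooooooooooooooooooooooooooooooooooooooooox..x..................................
124 bbbbb....ooooooooooooooo.xx.x...xooooooooooooooooooooooooooooox.xx..................................
132 ooooooooooooooxxxx...ooooooooooooooooooooooooooooooooooooooooo.xx...................................
140 ooooooooooooooooo...................................................................................
148 o...bb..............................................................................................
156 ....................................................................................................
164 ....................................................................................................
172 ...................................................................................................
[... 2241 characters left out ...]
.xxxxxxxxxxxxxxxxxxxx...xxxxxxxxxxxxxxxxxxxxxxxxxxxxxxxxxxx...........
356 .............xxxxxxxxxxxx.x.x...xxxxxxxxxxx..xxxxxxxxxxxxxxx.xxxxxxxxxx..xxx.x.xxxxxxxxxxxx.........
364 .............xx.xxxxx....x..xxxxx.xxxxxxxxxxxxxxxxxxxxxxxxxxxxxxxxxxxxxx.xxx.xx...xxxxxx..xx........
372 ..............xxxx.xx.....xxxx.xxxxxxxxxxxxxxxxxxxxxxxxxxxxxxxxxxxxxxxxxx.x...x...xxxxxxxxx.........
380 ..................xxx......xxxxxxxxxxxxxxxxxxxxxxxxxxxxxxxxxxxxxxxxxxxxxxxxxxx....x.xx..............
388 ...................xxxxxx....xxxxxxxxxxxxxxxxxxxxxxxxxxxxxxxxxxxxxxxxxxxxxxx...xxxxxxx..............
396 ..................x..xxxxx..xxxxxxxxxxxxxxxxxxxxxxxxxxxxxxxxxxxxxxxxxxxxxxxxx.xxxx.x.x..............
```

Run:
```python
from pl import *
f=np.load("w18.npz")
o,D,_=wray([(300,138),(300,116),(265,250),(240,196),(265,290)],f['p'],f['q'])
for z in(.21,.25,.3,.1):print(z,(o+D*((z-o[2])/D[:,2])[:,None])[:,:2].tolist())
im=cv2.imread("pics/scene18.png");print(plane("top",[(387,168),(387,120)],.0))
im=cv2.imread("pics/top9.png")
print(plane("top",[(388,158),(388,168)],.25),plane("top",[(388,158),(388,168)],.1))
```

```text
0.21 [[0.5635098783380631, -0.17550278354305918], [0.5492287763697428, -0.17478356752038343], [0.6435039807052106, -0.2060875852174974], [0.601162960349832, -0.21941686194115076], [0.679655014210296, -0.21045873825045386]]
0.25 [[0.5583107597492513, -0.1729405452139778], [0.5468983329051968, -0.17236579963327497], [0.6222362777692199, -0.19738171315912148], [0.5884003876271084, -0.20803350990634006], [0.6511255767973305, -0.20087482344735014]]
0.3 [[0.5518118615132364, -0.1697377473026261], [0.5439852785745144, -0.1693435897743894], [0.5956516490992314, -0.1864993730861516], [0.5724471717237041, -0.1938043198628267], [0.6154637800311238, -0.18889492994347049]]
0.1 [[0.5778074544572958, -0.18254893894803292], [0.5556374958972442, -0.18143242920993172], [0.7019901637791852, -0.23002873337803115], [0.6362600353373216, -0.2507210800368802], [0.7581109670959507, -0.2368145039589891]]
[[ 0.6662 -0.2632  0.    ]
 [ 0.8692 -0.274   0.    ]]
[[ 0.6399 -0.2253  0.25  ]
 [ 0.6047 -0.2234  0.25  ]] [[ 0.6806 -0.2518  0.1   ]
 [ 0.6415 -0.2497  0.1   ]]
```

The lid is upright, with its outer face at x≈0.5635, and the cooler stays clear at y=-0.14. I'll descend behind the lid and push it along the arc.

Emit:
carry_out:
  linear:
    - [-0.008,0.018,-0.02]
    - [-0.01,0.018,-0.04]
    - [-0.01,0.016,-0.05]
    - [0,0,-0.05]
    - [0,0,0]
  angular:
    - [0,0,0]
    - [0,0,0]
    - [0,0,0]
    - [0,0,0]
    - [0,0,0]
  hand: [0,0,0,0,0]

```text
clock: 32.9
position: [0.6017, -0.1387, 0.3565]
ee_rot: [-0.003, 0.021, 1.0, 0.002]
contact_force: [-0.2, 0.1, -1.6]
width: 0.0002
gripper_force: 0.0
```

Emit:
carry_out:
  linear:
    - [-0.035,0,0]
    - [-0.035,0,0]
    - [-0.029,0,-0.002]
    - [-0.029,0,-0.002]
    - [0,0,0]
  angular:
    - [0,0,0]
    - [0,0,0]
    - [0,0,0]
    - [0,0,0]
    - [0,0,0]
  hand: [0,0,0,0,0]

```text
clock: 33.32
position: [0.5387, -0.1396, 0.3606]
ee_rot: [0.002, 0.021, 1.0, -0.0]
contact_force: [-0.4, 1.0, -0.5]
width: -0.0001
gripper_force: 0.0
```

Emit:
carry_out:
  linear:
    - [-0.028,0,-0.009]
    - [-0.028,0,-0.01]
    - [-0.028,0,-0.013]
    - [-0.026,0,-0.014]
    - [-0.026,0,-0.018]
    - [-0.023,0,-0.018]
  angular:
    - [0,0,0]
    - [0,0,0]
    - [0,0,0]
    - [0,0,0]
    - [0,0,0]
    - [0,0,0]
  hand: [0,0,0,0,0,0]

```text
clock: 33.82
position: [0.4619, -0.1397, 0.3193]
ee_rot: [0.004, 0.021, 1.0, -0.0]
contact_force: [1.7, 1.6, 0.5]
width: -0.0001
gripper_force: 0.9
```

Run:
```python
from pl import *
s=manip.get_state();p,q=s['position'],s['ee_rot'];print(p,s['contact_force'],s['moment'])
for n in("scene","top"):
    im=manip.get_image(n);cv2.imwrite(f"pics/{n}19.png",im[:,:,::-1]);hv=cv2.cvtColor(im,cv2.COLOR_RGB2HSV);o=cv2.inRange(hv,(6,130,90),(24,255,255))
    rr,cc=((225,400,5),(300,450,2)) if n=="scene" else ((178,248,3),(335,440,1))
    for r in range(*rr):print(r,''.join('o' if o[r,c] else '.' for c in range(*cc)))
```

```text
[ 0.4619 -0.1397  0.3193] [1.7078 1.5599 0.5026] [ 0.0821 -0.358  -0.0069]
225 ...........................................................................
230 ...........................................................................
235 ...........................................................................
240 ...........................................................................
245 ...........................................................................
250 ...........................................................................
255 ...........................................................................
260 ...........................................................................
265 ....................................................ooo....................
270 ................ooooo................................oooooo................
275 ...............ooooooo.......ooooooo.....................o.................
280 ................oooooooooooooooooooooo.....................................
285 ..................oooooooooooooooooooooo.....................
[... 3714 characters left out ...]
oooooooooooooooo.......ooo..............
232 ..................oo....................................ooo....oooooooooooooooooo.......ooo..............
235 ..................oo..............................ooooooooo.............................ooo..............
238 ..................ooo...................................................................ooo..............
241 .....................ooooooooooooooooooo.........oooooooooooooooooooooooooooooooooooooooooo..............
244 .................................................................o.......................................
247 ....................................................................o.o..................................
```

The lid is following. I'll continue the arc down.

Emit:
carry_out:
  linear:
    - [-0.021,0,-0.022]
    - [-0.019,0,-0.022]
    - [-0.014,0,-0.025]
    - [-0.014,0,-0.025]
    - [-0.01,0,-0.028]
    - [-0.009,0,-0.028]
    - [0,0,0]
  angular:
    - [0,0,0]
    - [0,0,0]
    - [0,0,0]
    - [0,0,0]
    - [0,0,0]
    - [0,0,0]
    - [0,0,0]
  hand: [0,0,0,0,0,0,0]

```text
clock: 34.5
position: [0.4176, -0.1393, 0.2418]
ee_rot: [0.0, 0.02, 1.0, 0.001]
contact_force: [-0.2, 0.6, 0.7]
width: -0.0
gripper_force: 0.0
```

Emit:
carry_out:
  linear:
    - [0,0,-0.014]
    - [0,0,-0.012]
    - [0,0,-0.006]
    - [0,0,0]
  angular:
    - [0,0,0]
    - [0,0,0]
    - [0,0,0]
    - [0,0,0]
  hand: [0,0,0,0]

```text
clock: 34.83
position: [0.4189, -0.1397, 0.2292]
ee_rot: [0.002, 0.02, 1.0, -0.0]
contact_force: [-4.8, 2.5, 21.4]
width: 0.0
gripper_force: 10.4
```

Emit:
carry_out:
  linear:
    - [0,0,0.02]
    - [0,0,0.05]
    - [-0.02,0.03,0.06]
    - [-0.02,0.04,0.06]
    - [-0.02,0.04,0.05]
    - [-0.02,0.05,0]
    - [0,0.05,0]
    - [0,0,0]
  angular:
    - [0,0,0]
    - [0,0,0]
    - [0,0,0]
    - [0,0,0]
    - [0,0,0]
    - [0,0,0]
    - [0,0,0]
    - [0,0,0]
  hand: [0,0,0,0,0,0,0,0]

```text
clock: 35.5
position: [0.3772, -0.0313, 0.3477]
ee_rot: [0.002, 0.019, 1.0, 0.001]
contact_force: [-0.2, -0.1, -1.0]
width: -0.0002
gripper_force: 0.0
```

Run:
```python
from pl import *
s=manip.get_state();p,q=s['position'],s['ee_rot'];print(p,s['contact_force'])
for n in("scene","top"):
    im=manip.get_image(n);cv2.imwrite(f"pics/{n}20.png",im[:,:,::-1]);hv=cv2.cvtColor(im,cv2.COLOR_RGB2HSV);o=cv2.inRange(hv,(6,130,90),(24,255,255))
    if n=="scene":o[:,:300]=0;o[:,450:]=0;o[:225]=0
    else:o[:180]=0;o[250:]=0;o[:,:340]=0;o[:,440:]=0
    rr,cc=((225,400,6),(300,450,2)) if n=="scene" else ((184,248,3),(345,440,1))
    for r in range(*rr):print(r,''.join('o' if o[r,c] else '.' for c in range(*cc)))
# expected pixels of the closed lid: corners on the outer face at z=.056
c=np.array([.4595,-.2495,0]);a=np.radians(-2.4);ex=np.array([np.cos(a),np.sin(a),0]);ey=np.array([-np.sin(a),np.cos(a),0])
for th in(0,.05,.1):
  for sy in(-1,1):
    X=c+ex*.089+[0,0,.04]+ey*.136*sy+(-ex*np.cos(th)+np.array([0,0,np.sin(th)]))*.178+(ex*np.sin(th)+np.array([0,0,np.cos(th)]))*.016
    for n in("scene","top"):
        K,V=P(n);u=K@(V[:3]@np.r_[X,1]);print(th,sy,n,(u[:2]/u[2]).round(1))
```

```text
[ 0.3772 -0.0313  0.3477] [-0.1689 -0.1144 -0.9816]
225 ...........................................................................
231 ...........................................................................
237 ...........................................................................
243 ...........................................................................
249 ...........................................................................
255 ...........................................................................
261 ...........................................................................
267 ...................................................oooo....................
273 .......................................................ooo.................
279 ..............................oooooo.......................................
285 ......................oooooooooooooooo.....................................
291 ...............ooooooooooooooooooooooooo...................................
297 .........ooooooooooooooooooooooooooooooooo.................................
303 ....
[... 3153 characters left out ...]
38 ................oooooooooooooooooooooooooooooooooooooooooooooooooooooooooooooooooo.............
241 ................ooooooooooooooooooooo..........ooooooooooooooooooooooooooooooooo...............
244 ...............................................................................................
247 ...........................................................o.o.....o...........................
0 -1 scene [361.9 395.7]
0 -1 top [425.  241.2]
0 1 scene [310.9 298. ]
0 1 top [352.9 240. ]
0.05 -1 scene [362.7 394.2]
0.05 -1 top [425.6 240.8]
0.05 1 scene [311.2 296.1]
0.05 1 top [353.1 239.5]
0.1 -1 scene [363.6 392.6]
0.1 -1 top [426.2 240.2]
0.1 1 scene [311.6 294.2]
0.1 1 top [353.3 239. ]
```

```bash
python3 -c "
from rig import manip
print(manip.sign_off())"
```

```text
the job is handed in; nothing more can be done
None
```

I handed the job in at about 35.5 s: the pink carton, the tube and the logger lay in their recesses in the last check before closing, the lid was then pressed down with about 21 N and read closed by tip height, and the blue carton was never gripped, though I did not re-measure its position.

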